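Refit the grease filter of the counter-top extractor

TASK

The washed grease filter is drying on the sloped bamboo rack: put it back into the steel extractor on the counter. Hook its thin tongue under the lip at the robot's end, feel for the sprung bar and push it right back, swing the square end down past the fan box, and let the spring slide the filter home so that it lies flat on the ledge with both ends caught under their lips. Work gently, the thin sheet bends if it is forced hard against the extractor, and leave the kettle, the jar and the cup where they are.

Things in the scene. Friction and masses are not known exactly. Their poses are not given: they have to be found in the camera images.
- filter_mid (a point): Grease filter: plain aluminium baffle plate 190 long (x) x 110 wide (y) x 10 thick (z), about 0.4 kg. Point: the plate's centre, 5 above its underside. +x to the square end, -x to the tongue, +z out of the side with the handle. At the start it lies on the rack tilted 30 degrees, tongue end low, handle up.
- filter_handle (a point): Centre of the filter's handle crossbar: a flat bar 14 thick (filter x), 90 long (filter y), 26 high (filter z), rigid, above the middle of the plate; its top is 46 and its underside 20 above the filter's underside, and it stands on a short post at each end. Axes as the filter's.
- tongue_end (a point): Middle of the end edge of the filter's tongue, 95 from the filter's middle towards -x, 3 above the underside. The tongue is the last 28 mm of the length: 96 wide, 6 thick, flush with the underside. Axes as the filter's.
- square_end (a point): Middle of the square end's face (95 from the filter's middle towards +x, 5 above the underside). Axes as the filter's.
- housing: Base of the steel extractor, 345 x 150 mm, fixed; its flat top, the ledge, is 40 above the counter. x from the lip end (-x, nearer the robot) to the fan box (+x), z up. On it is clamped one rigid frame: lip, sprung bar, side walls (126 apart, 71 above the counter), fan box. The frame stands up to 18 mm either way along x from nominal, and this is not reported: feel for it.
- near_lip (a point): NOMINAL place (frame up to 18 mm off along x) of the lower edge of the near lip: housing x=-83, 65 above the counter, 25 above the ledge. The lip is a 6 mm plate from x=-150 to -83 (nominal); the slot under it is open towards +x. The filter is too long to be laid in level: it goes in tilted some 20 to 34 degrees, tongue first. Axes as the housing's.
- far_lip (a point): NOMINAL place (frame up to 18 mm off along x) of the lower edge of the fan box's face: housing x=+87, 53 above the counter. The box is 53 to 120 above the counter, back to x=+155. Under its edge a slot 8.5 deep and 13 high catches the square end. With the bar at its stop the square end clears the face by 4 mm. Axes as the housing's.
- spring_bar (a joint): Sprung black bar (90 wide, 3 to 20 above the ledge) in the slot under the near lip, pushed back towards -x by the tongue. 0 m: out, its face 9 mm behind the lip's edge; hard stop at 0.015 m. It pushes with about 4.5 N at 0, 12 N at the stop. With the filter home it reads about 0.0025.
- rack: Bamboo drying rack, fixed, 200 x 110 mm, sloped 30 degrees, rising to its +x. Origin on the counter under its middle. The slope's top surface is 78 above the counter over the origin; a ledge 8 high across its low end holds the filter.
- kettle: Brass kettle, 124 across, 145 high, loose bystander. Origin under its middle.
- cup: White cup, 72 across, 70 high, loose bystander. Origin under its middle.
- jar: Amber glass jar with a steel cap, 80 across, 110 high, loose bystander. Origin under its middle.

How it is judged:
By the outcome, as a careful person would: the job done as asked, in the order asked, and still so for the second after the job is handed in, with the robot touching nothing.
It also fails if it takes over 64 s, if anything falls off the work surface, if the arm or the gripper's body presses on something with over 40 N, if the wrist force passes 120 N, or if a joint passes its speed limit or range.

ROBOT

A 6-joint arm with a two-finger parallel gripper is mounted at the origin on the work surface. World frame = base frame: x ahead of the robot, y to its left, z up, the work surface at z = 0. Lengths are in m, angles in rad, forces in N, time in s.
With the tool pointing down it reaches from about 0.425 to 0.95 m from the base axis. Payload 3.5 kg.
Tool frame: the origin (TCP) lies at the very end of the fingers, on their centre line; the grasp point (between the pads) lies 19 mm behind it; z points along the fingers, y is the direction in which the jaws open and shut (so a half turn about z gives the same grasp; the last joint's range is limited). The gripper opens to 85 mm and grips with 20 to 120 N. Pads are 22 mm wide; open, the fingers measure 114 mm over their backs; the gripper's body (76 mm by 85 mm) begins 54 mm behind the grasp point. The pads swing forward as they close: fully open they stand 13 mm farther back than shut.
Start: joints at [1.179, 0.286, 1.577, -0, 1.279, -0.15], TCP at [0.162, 0.655, 0.231] pointing down, gripper open.
Joint ranges: [-2.77, 2.77], [-0.9, 2.22], [0.21, 2.48], [-1.53, 4.67], [0.24, 2.81], [-2.84, 2.84]. Speed limits (rad/s): [2.79, 2.79, 3.14, 3.14, 3.14, 3.14].

INTERFACE

Orientations are given as a unit quaternion [x, y, z, w].
In Python, from plant import get_state, read_camera, get_calibration, ticket, search_frame, cut_out, pinpoint gives the robot as it stands.
- The arm moves only by the tool move_arm, never from a script. Its argument "plan" is a list that holds one entry, the list of rows, each a list of 7 numbers: the turn, a rotation vector about the tool's x, y, z in degrees, then the shift along the tool's x, y, z in m, then the finger opening in m, from 0 to 0.0854. In form: [[[ax, ay, az, x, y, z, hand], ...]]. A call has exactly 5 rows; each row is the pose to reach, as a shift and turn from the pose measured when the call began, along the tool's axes at that moment; what a row does not reach only later rows make up. A row lasts 1/8 s, in which the tool goes at most 62.5 mm and 10.7 degrees, less where a joint would pass 70% of its speed; a pose out of reach is approached as far as the arm can. A call with a gripper value outside its range is refused whole. The fingers move at their own pace and stop on an object; "force" is the grip in N (left out, the last holds). Time passes only in rows, so rows that repeat a pose let the fingers close, or fill a call up. It gives the time, the measured TCP pose, the force and the opening at its end, in the units of the state.
- get_state(): the state, without advancing time (a new reading comes with each control period).
- read_camera(name): name is "scene" or "side" or "wrist"; returns the picture (480x640x3 uint8, red, green, blue); there is no depth.
- get_calibration(name): a dict with "mtx" (3x3 intrinsics, pixels), "dist_coeffs" ([k1, k2, p1, p2, k3] as OpenCV has them; the pictures are not rectified), "extrinsics" (4x4, takes a point from camera to world coordinates); the wrist camera has in their place "hand_eye" (4x4, takes a point from camera to tool coordinates, whose origin is the TCP and whose axes are the flange's). Camera axes: x right, y up, looking along -z (the intrinsics and any distortion apply to the point x, -y, -z); pixel columns grow to the right and rows downward; lengths in m; the calibration is good to about 2 mm. A picture is of the moment at which its call begins: read the wrist's pose just before it. get_calibration takes no time and is no camera call.
- ticket.sign_off(): hands the job in, once; it reports no verdict.
Trained networks look in the newest picture that a camera, given by its name, has taken for a name from the list of things; names that differ only in an ending like _2 or _b are one class to them, and where a whole thing is asked for, a point or a joint stands for the part that bears it (a point fixed in the world has none). Each returns a list of dicts, best first, with "p" (0 to 1); they miss things now and then, are a little off and sometimes report something else, mostly with a low value. They report only what shows in the picture. A call takes as long as a camera call.
- search_frame(camera, query): "centre" ([column, row] in pixels, amid what is visible of it).
- cut_out(camera, query): "pixels" (480x640 bool, what is visible of it) and "centre" ([column, row] in pixels, amid what is visible of it).
- pinpoint(camera, query): "centre" ([column, row] in pixels: a listed point, or the origin of a listed thing).
The state is a dict: "time": time; "qpos": joint angles; "dq": joint speeds; "joint_efforts": joint torques, N m; "eef_pos": TCP position; "tcp_rot": TCP orientation; "contact_force": force on the tool from outside, world axes, zero at the start; "wrist_torque": the same for the moment, N m; "opening": opening from 0.0 (shut) to 1.0 (fully open).
Only numpy, scipy, OpenCV 4.12 (cv2) and the standard library are available. Lean on these libraries where they do the work, as an engineer would, in place of code of your own. Each camera call takes 0.05 s, during which the arm holds its last target.

## Working session

There is one attempt and no reset: what is moved stays moved. The work goes in short steps, Python scripts to look and compute and a tool call to move; the robot and the scene stay as the last step left them, time stands still between calls to the robot, and variables do not carry over. Pictures are saved under pics/ and viewed, and the job is handed in when it is done.

Besides the shell and the picture viewer there is one more tool, called after "Call:" as name([rows], argument=value, ...), one row to a line, values as JSON. move_arm: Moves the arm, as the interface text tells. Its arguments: {"type":"object","properties":{"plan":{"type":"array","items":{"type":"array","items":{"type":"array","items":{"type":"number"}}}},"force":{"type":"number"}},"required":["plan"]}

```bash
ls -la; mkdir -p pics; cat > h.py <<'E'
import numpy as np, cv2
from scipy.spatial.transform import Rotation as R
from plant import *
def save(name,fn):
    im=read_camera(name); cv2.imwrite('pics/'+fn,im[:,:,::-1]); return im
E
python3 - <<'E'
from h import *
s=get_state()
for k,v in s.items(): print(k,np.round(v,4))
for c in ['scene','side','wrist']:
    save(c,c+'0.png'); 
    for k,v in get_calibration(c).items(): print(c,k,np.round(v,4).tolist())
for c in ['scene','side']:
    for q in ['filter_mid','filter_handle','tongue_end','square_end','housing','near_lip','far_lip','rack','kettle','cup','jar']:
        r=pinpoint(c,q)
        print(c,q,[(np.round(d['centre'],1).tolist(),round(d['p'],2)) for d in r[:3]])
print(get_state()['time'])
E
```

```text
total 12
drwxr-xr-x  3 agent agent 4096 Dec  7 06:11 .
drwxr-xr-x 23 root  root  4096 Dec  7 06:11 ..
drwxr-xr-x  2 agent agent 4096 Dec  7 06:11 pics
time 0.0
qpos [ 1.179   0.2872  1.5782  0.      1.2786 -0.15  ]
dq [ 0.0018 -0.0004 -0.0005  0.0013 -0.001  -0.0008]
joint_efforts [ 6.00000e-04 -4.05976e+01 -2.92630e+01 -1.00000e-04  5.70000e-03
 -0.00000e+00]
eef_pos [0.1614 0.6548 0.2299]
tcp_rot [ 1.206e-01  9.927e-01 -1.100e-03 -3.000e-04]
contact_force [ 0.1159 -0.3602 -0.1732]
wrist_torque [-0.0028 -0.05   -0.0355]
opening 0.9995
scene mtx [[564.0087, 0.0, 319.5832], [0.0, 564.0087, 238.8142], [0.0, 0.0, 1.0]]
scene dist_coeffs [-0.1816, 0.0, 0.0, 0.0, 0.0]
scene extrinsics [[-0.5422, -0.4478, 0.711, 1.3823], [0.8402, -0.2805, 0.4641, 0.5434], [-0.0084, 0.849, 0.5283, 0.75], [0.0, 0.0, 0.0, 1.0]]
side mtx [[569.7397, 0.0, 321.3516], [0.0, 569.7397, 236.0495], [0.0, 0.0, 1.0]]
side dist_coeffs [-0.0769, 0.0, 0.0, 0.0, 0.0]
side extrinsics [[0.9976, 0.0525, -0.0449, 0.4685], [-0.0679, 0.6195, -0.782, -1.2516], [-0.0132, 0.7832, 0.6216, 1.0947], [0.0, 0.0, 0.0, 1.0]]
wrist mtx [[3
[... 441 characters left out ...]
[([382.3, 325.6], 0.85)]
scene near_lip [([394.5, 279.2], 0.56)]
scene far_lip []
scene rack [([243.7, 268.1], 0.76)]
scene kettle [([521.3, 371.9], 0.9), ([241.7, 224.7], 0.38), ([380.9, 327.3], 0.33)]
scene cup [([353.5, 260.5], 0.96)]
scene jar [([191.1, 220.0], 0.75)]
side filter_mid [([342.1, 291.1], 0.96)]
side filter_handle [([342.7, 278.8], 0.9)]
side tongue_end [([310.7, 305.9], 0.57)]
side square_end []
side housing [([336.0, 227.8], 0.76)]
side near_lip [([306.5, 210.1], 0.88)]
side far_lip [([360.6, 211.9], 0.75), ([279.6, 265.6], 0.53)]
side rack [([341.3, 311.8], 0.77)]
side kettle [([320.0, 179.8], 0.67)]
side cup [([279.0, 265.7], 0.95)]
side jar [([309.9, 395.9], 0.73)]
1.25
```

View pics/scene0.png

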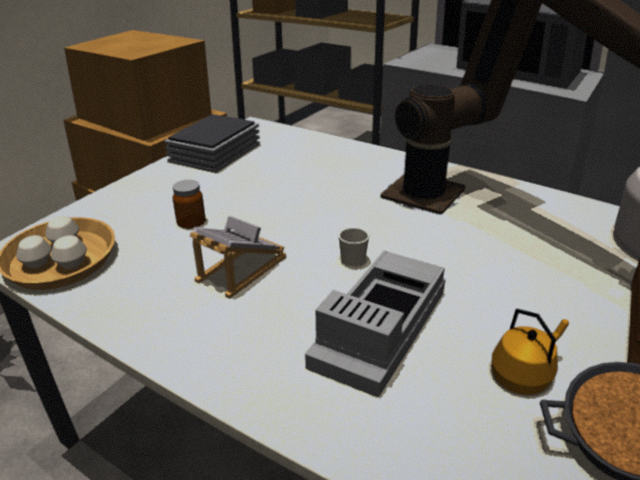

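View pics/side0.png

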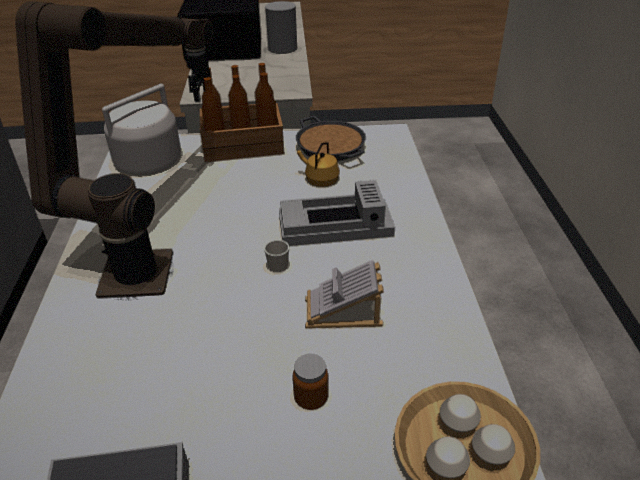

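View pics/wrist0.png

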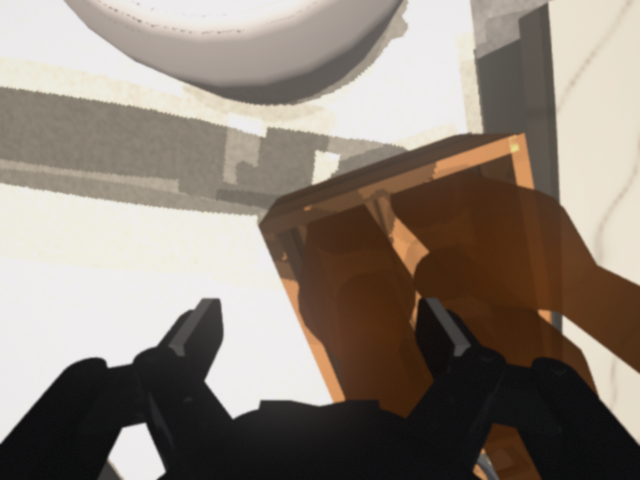

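Scene view shows the extractor at about (380,320), with the fan box facing the camera, and the rack with the filter at (240,250), between the jar and the cup. The side view shows the same layout: rack at (343,300), extractor at (336,220). Next I'll triangulate.

```bash
cat >> h.py <<'E'
from scipy.optimize import least_squares
def proj(c,P):
    k=get_calibration(c); E=np.array(k['extrinsics']); P=np.atleast_2d(P)
    pc=(P-E[:3,3])@E[:3,:3]; pc=pc*[1,-1,-1]
    return cv2.projectPoints(pc.reshape(-1,1,3),np.zeros(3),np.zeros(3),np.array(k['mtx']),np.array(k['dist_coeffs']))[0].reshape(-1,2)
def projw(P,s):
    k=get_calibration('wrist'); H=np.array(k['hand_eye']); T=np.eye(4); T[:3,:3]=R.from_quat(s['tcp_rot']).as_matrix(); T[:3,3]=s['eef_pos']
    E=T@H; P=np.atleast_2d(P)
    pc=(P-E[:3,3])@E[:3,:3]*[1,-1,-1]
    return cv2.projectPoints(pc.reshape(-1,1,3),np.zeros(3),np.zeros(3),np.array(k['mtx']),np.array(k['dist_coeffs']))[0].reshape(-1,2)
def tri(obs):
    f=lambda p: np.concatenate([(proj(c,p)[0]-u) for c,u in obs])
    r=least_squares(f,[0.7,0,0.05]); return r.x, np.abs(r.fun).max()
def onz(c,u,z):
    r=least_squares(lambda p: proj(c,[p[0],p[1],z])[0]-u,[0.7,0.0]); return r.x
E
python3 - <<'E'
from h import *
O={'filter_mid':([238.5, 236.2],[342.1,291.1]),'handle':([243.3,227.2],[342.7,278.8]),'tongue':([265.7,245.4],[310.7,305.9]),
'housing':([382.3,325.6],[336,227.8]),'near_lip':([394.5,279.2],[306.5,210.1]),'rack':([243.7,268.1],[341.3,311.8]),'kettle':([521.3,371.9],[320,179.8]),'cup':([353.5,260.5],[279,265.7]),'jar':([191.1,220],[309.9,395.9])}
for n,(a,b) in O.items():
    p,e=tri([('scene',a),('side',b)]); print(n,p.round(4),round(e,1))
E
```

```text
filter_mid [ 0.5763 -0.2047  0.0828] 1.2
handle [ 0.5777 -0.188   0.1115] 1.8
tongue [ 0.4968 -0.1911  0.0206] 0.5
housing [0.5906 0.1724 0.0008] 2.1
near_lip [0.5108 0.1611 0.0689] 1.8
rack [ 0.5766 -0.1972 -0.0016] 0.8
kettle [ 0.5633  0.4576 -0.0053] 0.6
cup [ 0.4128  0.004  -0.002 ] 0.9
jar [ 0.48   -0.4602  0.0008] 0.7
```

```bash
python3 - <<'E'
from h import *
a=cv2.imread('pics/scene0.png')[245:395,295:455]; b=cv2.imread('pics/side0.png')[170:250,265:405]
a=cv2.resize(a,None,fx=3.5,fy=3.5,interpolation=cv2.INTER_CUBIC)
b=cv2.resize(b,None,fx=5,fy=5,interpolation=cv2.INTER_CUBIC)
cv2.imwrite('pics/c1.png',a);cv2.imwrite('pics/c2.png',b)
a=cv2.imread('pics/scene0.png')[205:305,180:300]; b=cv2.imread('pics/side0.png')[250:340,295:395]
cv2.imwrite('pics/c3.png',np.hstack([cv2.resize(a,(400,333),interpolation=2),cv2.resize(b,(370,333),interpolation=2)]))
E
```

```text
(no output)
```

View pics/c1.png

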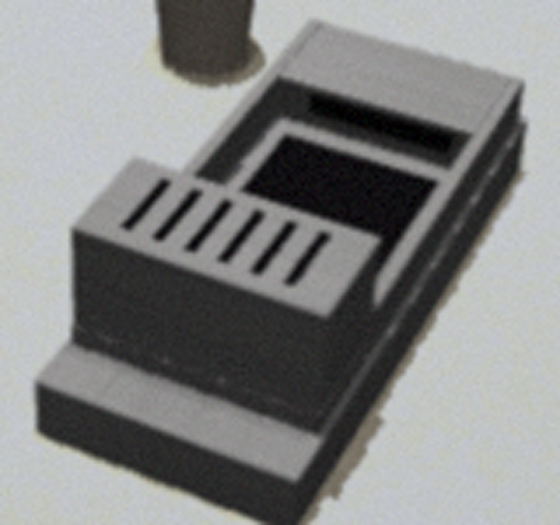

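View pics/c2.png

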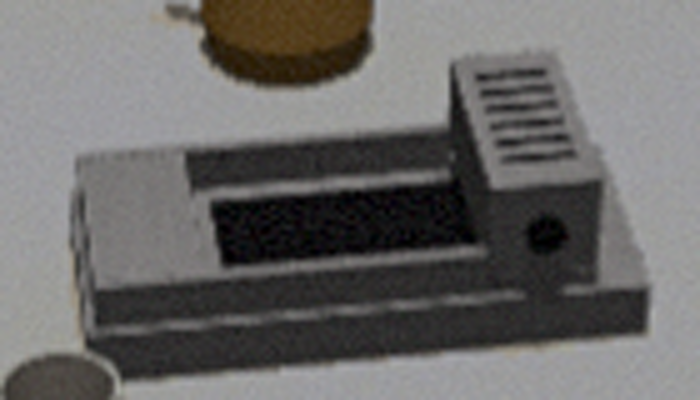

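View pics/c3.png

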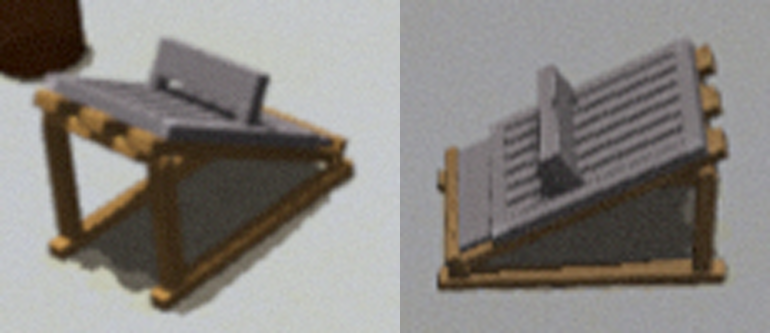

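```bash
cat > fit.py <<'E'
from h import *
sc=lambda u:np.array(u)/3.5+[295,245]-0.35
si=lambda u:np.array(u)/5+[265,170]-0.4
# (cam, pix, kind, x, ysign, z)
O=[('scene',sc([35,383]),'b',.1725,-1,.04),('scene',sc([300,478]),'b',.1725,1,.04),('scene',sc([40,432]),'b',.1725,-1,0),('scene',sc([290,522]),'b',.1725,1,0),
('side',si([648,285]),'b',.1725,-1,.04),('side',si([648,333]),'b',.1725,-1,0),('side',si([88,337]),'b',-.1725,-1,.04),('side',si([98,380]),'b',-.1725,-1,0),
('scene',sc([75,230]),'f',.155,-1,.12),('scene',sc([330,317]),'f',.155,1,.12),('scene',sc([140,157]),'f',.087,-1,.12),('scene',sc([382,240]),'f',.087,1,.12),
('scene',sc([313,18]),'f',-.15,-1,.071),('scene',sc([523,83]),'f',-.15,1,.071),
('side',si([95,290]),'f',-.15,-1,.071),('side',si([78,157]),'f',-.15,1,.071),
('side',si([492,190]),'f',.087,-1,.12),('side',si([602,182]),'f',.155,-1,.12),('side',si([452,58]),'f',.087,1,.12),('side',si([555,52]),'f',.155,1,.12)]
def pt(p,k,x,ys,z):
    X=np.array([x+(p[3] if k=='f' else 0), ys*(p[4] if k=='f' else .075)])
    c,s=np.cos(p[2]),np.sin(p[2])
    return [p[0]+c*X[0]-s*X[1],p[1]+s*X[0]+c*X[1],z]
def f(p): return np.concatenate([proj(o[0],pt(p,*o[2:]))[0]-o[1] - p[5:7]*0-(p[5:7] if o[0]=='scene' else p[7:9]) for o in O])
def g(p): return np.concatenate([f(p),p[5:9]*1.0])
r=least_squares(g,[.59,.17,0,0,.07,0,0,0,0],loss='soft_l1')
print(r.x.round(4)); print(np.degrees(r.x[2])); print(f(r.x).reshape(-1,2).round(1).tolist())
E
python3 fit.py
```

```text
Traceback (most recent call last):
  File "fit.py", line 17, in <module>
    r=least_squares(g,[.59,.17,0,0,.07,0,0,0,0],loss='soft_l1')
  File "fit.py", line 16, in g
    def g(p): return np.concatenate([f(p),p[5:9]*1.0])
                                     ~^^^
  File "fit.py", line 15, in f
    def f(p): return np.concatenate([proj(o[0],pt(p,*o[2:]))[0]-o[1] - p[5:7]*0-(p[5:7] if o[0]=='scene' else p[7:9]) for o in O])
                                     ~~~~^^^^^^^^^^^^^^^^^^^
  File "h.py", line 8, in proj
    k=get_calibration(c); E=np.array(k['extrinsics']); P=np.atleast_2d(P)
ValueError: time passes only in moves, steps and waits
```

```bash
sed -i 's/^from plant import \*/import plant\nfrom plant import get_state, read_camera, ticket, search_frame, cut_out, pinpoint\nimport functools\nget_calibration=functools.lru_cache(None)(plant.get_calibration)/' h.py; python3 fit.py
```

```text
[ 0.5925  0.1729  0.0617 -0.0146  0.0699 -0.2584 -0.2365 -0.63   -1.1617]
3.534125382880507
[[0.3, -1.0], [0.2, 0.8], [-0.6, 0.8], [1.8, 4.1], [0.6, -0.0], [-0.3, 0.7], [-0.5, -0.2], [-1.8, 1.6], [-0.5, -0.6], [-0.5, -0.2], [-0.9, -0.1], [0.1, -1.0], [0.1, 0.5], [0.3, -1.0], [0.0, -0.3], [0.0, -0.3], [-0.0, -0.6], [0.6, -1.0], [-0.3, 0.2], [0.4, -0.3]]
```

```bash
cat >> h.py <<'E'
def rows(P,Rt,hand,n=5,s=None):
    """rows of a straight path from current pose to world pose P,Rt in n rows (print)"""
    s=s or get_state(); R0=R.from_quat(s['tcp_rot']); p0=np.array(s['eef_pos'])
    rv=(R0.inv()*Rt).as_rotvec(degrees=True); d=R0.inv().apply(np.array(P)-p0)
    print('total rot',np.linalg.norm(rv).round(1),'dist',np.linalg.norm(d).round(4))
    for i in range(1,n+1):
        print(np.round(np.r_[rv*i/n,d*i/n,hand],4).tolist())
def pose(yaw,tilt):
    """tool for filter with yaw (rad) & tilt (rad, tongue low positive): filter axes; tool y=+filter x, tool z=-filter z"""
    Rf=R.from_euler('ZY',[yaw,-tilt])
    M=Rf.as_matrix(); 
    T=np.c_[M[:,1],M[:,0],-M[:,2]]
    return R.from_matrix(T),Rf
E
python3 - <<'E'
from h import *
T,_=pose(np.arctan2(.2,.55),0)
rows([.5,.4,.30],T,.0854)
E
```

```text
total rot 56.2 dist 0.4295
[-0.001, 0.0008, 11.2329, -0.0779, -0.0334, -0.0137, 0.0854]
[-0.0019, 0.0017, 22.4658, -0.1559, -0.0668, -0.0275, 0.0854]
[-0.0029, 0.0025, 33.6987, -0.2338, -0.1001, -0.0412, 0.0854]
[-0.0038, 0.0034, 44.9317, -0.3118, -0.1335, -0.0549, 0.0854]
[-0.0048, 0.0042, 56.1646, -0.3897, -0.1669, -0.0687, 0.0854]
```

Call:
move_arm([
  [[0,0,8,-0.05,-0.025,-0.015,0.0854],[0,0,16,-0.105,-0.045,-0.03,0.0854],[0,0,24,-0.16,-0.068,-0.045,0.0854],[0,0,32,-0.21,-0.09,-0.06,0.0854],[0,0,40,-0.26,-0.112,-0.07,0.0854]],
])

```text
time: 1.88
eef_pos: [0.3887, 0.4833, 0.3026]
tcp_rot: [0.455, 0.891, 0.001, 0.0]
contact_force: [0.3, 0.5, 0.1]
opening: 1.0
```

```bash
python3 - <<'E'
from h import *
T,_=pose(np.arctan2(.2,.6),0)
rows([.5,.18,.32],T,.0854)
print(get_state()['qpos'])
E
```

```text
total rot 17.4 dist 0.3235
[0.0186, -0.0051, 3.4885, -0.0622, -0.0175, -0.0035, 0.0854]
[0.0373, -0.0103, 6.977, -0.1244, -0.035, -0.0071, 0.0854]
[0.0559, -0.0154, 10.4656, -0.1866, -0.0525, -0.0106, 0.0854]
[0.0745, -0.0205, 13.9541, -0.2488, -0.07, -0.0141, 0.0854]
[0.0932, -0.0257, 17.4426, -0.311, -0.0875, -0.0177, 0.0854]
[7.30013076e-01 1.20307643e-01 1.64030083e+00 2.16991013e-05
 1.37930434e+00 1.03827348e-01]
```

Call:
move_arm([
  [[0,0,4,-0.06,-0.016,-0.004,0.0854],[0,0,8,-0.12,-0.032,-0.008,0.0854],[0,0,12,-0.18,-0.05,-0.012,0.0854],[0,0,16,-0.24,-0.067,-0.015,0.0854],[0,0,19,-0.3,-0.085,-0.018,0.0854]],
])

```text
time: 2.5
eef_pos: [0.4955, 0.1899, 0.3208]
tcp_rot: [0.596, 0.803, 0.001, 0.001]
contact_force: [0.0, -0.2, -0.6]
opening: 0.999
```

```bash
python3 - <<'E'
from h import *
import pickle
s=get_state(); save('wrist','wrist1.png'); pickle.dump(s,open('s1.pkl','wb')); print(s['eef_pos'],s['tcp_rot'],s['time'])
for q in ['near_lip','far_lip','housing','filter_handle','cup']:
    print(q,[(np.round(d['centre'],1).tolist(),round(d['p'],2)) for d in pinpoint('wrist',q)[:2]])
T,_=pose(0,np.radians(10))
rows([.5,-.12,.32],T,.0854)
E
```

```text
[0.49549494 0.18987045 0.32077681] [5.96327450e-01 8.02740113e-01 1.26498215e-03 5.31777635e-04] 2.5
near_lip [([325.3, 222.5], 0.88)]
far_lip [([446.5, 249.9], 0.94)]
housing [([381.4, 226.3], 0.6), ([231.8, 294.0], 0.27)]
filter_handle []
cup [([232.1, 292.8], 0.71), ([446.2, 248.9], 0.38)]
total rot 19.6 dist 0.3126
[-1.971, -0.3125, 3.3774, -0.0601, -0.0172, -0.0001, 0.0854]
[-3.942, -0.6251, 6.7547, -0.1202, -0.0344, -0.0001, 0.0854]
[-5.913, -0.9376, 10.1321, -0.1803, -0.0516, -0.0002, 0.0854]
[-7.884, -1.2502, 13.5094, -0.2404, -0.0688, -0.0002, 0.0854]
[-9.855, -1.5627, 16.8868, -0.3005, -0.0861, -0.0003, 0.0854]
```

View pics/wrist1.png

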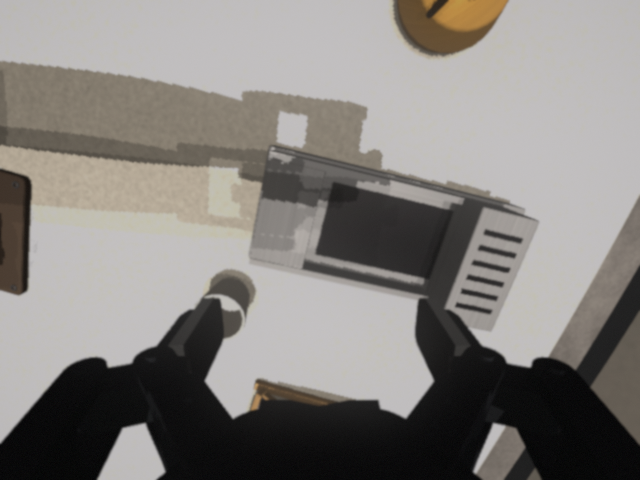

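The wrist view shows the whole extractor, with the lip plate at columns 250–320 and the fan box at 430–537. The cup is at (230,295) and the rack is just entering the frame at the bottom. I'll go on to the rack.

Call:
move_arm([
  [[-2,0,3.5,-0.06,-0.016,0,0.0854],[-4,-0.6,7,-0.12,-0.034,0,0.0854],[-6,-0.9,10,-0.18,-0.052,0,0.0854],[-8,-1.2,13.5,-0.24,-0.069,0,0.0854],[-10,-1.5,17,-0.3,-0.086,0,0.0854]],
])

```text
time: 3.42
eef_pos: [0.5001, -0.1194, 0.32]
tcp_rot: [0.704, 0.704, 0.064, 0.063]
contact_force: [-0.3, 0.3, 1.3]
opening: 0.998
```

```bash
python3 - <<'E'
from h import *
import pickle
s=get_state(); save('wrist','wrist2.png'); pickle.dump(s,open('s2.pkl','wb')); print(s['eef_pos'],s['tcp_rot'],s['time'],s['qpos'])
for q in ['filter_handle','filter_mid','tongue_end','square_end','rack']:
    print(q,[(np.round(d['centre'],1).tolist(),round(d['p'],2)) for d in pinpoint('wrist',q)[:2]])
E
```

```text
[ 0.50014043 -0.11943004  0.31998835] [0.70442905 0.70412884 0.06375293 0.0625928 ] 3.425 [-0.4728692  -0.23385668  1.95467275  0.08665113  1.26294689 -0.49218065]
filter_handle [([342.1, 272.8], 0.78)]
filter_mid [([346.8, 265.9], 0.79), ([342.3, 272.4], 0.39)]
tongue_end [([282.2, 253.0], 0.75)]
square_end [([422.2, 275.2], 0.61)]
rack []
```

View pics/wrist2.png

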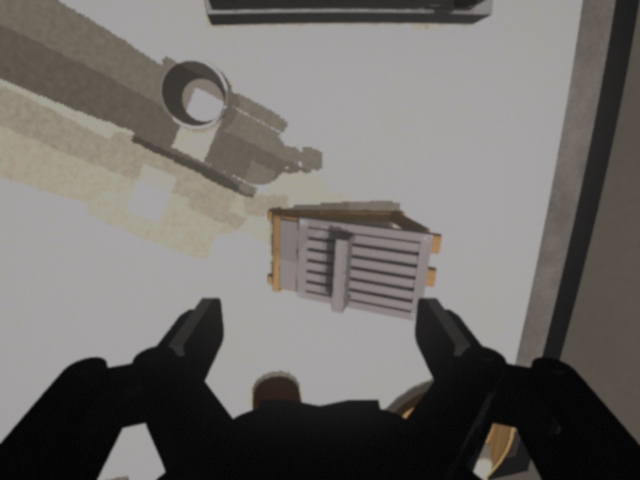

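```bash
python3 - <<'E'
from h import *
a=cv2.imread('pics/wrist2.png')[195:330,255:450]
cv2.imwrite('pics/c4.png',cv2.resize(a,None,fx=4,fy=4,interpolation=2))
E
```

```text
(no output)
```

View pics/c4.png

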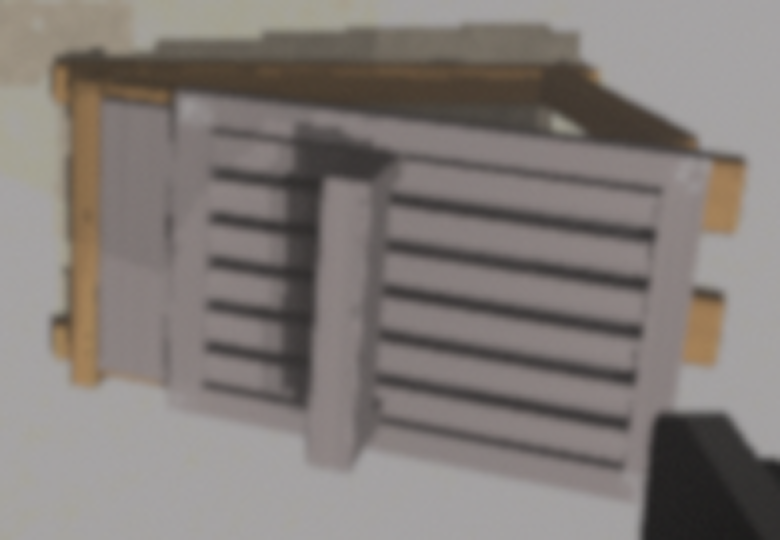

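```bash
cat > fitf.py <<'E'
from h import *
import pickle
s=pickle.load(open('s2.pkl','rb'))
c=lambda u:np.array(u)/4+[255,195]-.4
W=[([-.067,.055,.005],c([175,90])),([-.067,-.055,.005],c([168,407])),([.095,.055,.005],c([712,158])),([.095,-.055,.005],c([632,500])),
([-.007,.045,.041],c([325,178])),([.007,.045,.041],c([372,180])),([.007,-.045,.041],c([352,470])),([-.007,-.045,.041],c([305,465]))]
S=[('scene',[0,0,0],[238.5,236.2]),('scene',[0,0,.028],[243.3,227.2]),('scene',[-.095,0,-.002],[265.7,245.4]),('scene',[.095,0,0],[211.6,234.5]),
('side',[0,0,0],[342.1,291.1]),('side',[0,0,.028],[342.7,278.8]),('side',[-.095,0,-.002],[310.7,305.9])]
def X(p,L): return R.from_euler('ZYX',p[3:6]).apply(L)+p[:3]
def f(p,w=True,e=True):
    o=[]
    if w: o.append((projw(X(p,[l for l,_ in W]),s)-[u for _,u in W]).ravel()/1)
    if e: o+= [.4*(proj(k,X(p,[l]))[0]-u) for k,l,u in S]
    o.append((p[4:6]-[-np.pi/6,0])*100)
    return np.concatenate(o)
for kw in [dict(),dict(e=False),dict(w=False)]:
    r=least_squares(lambda p:f(p,**kw),[.577,-.2,.083,0,-.52,0])
    print(kw,r.x[:3].round(4),np.degrees(r.x[3:]).round(2)); 
    if not kw: print(r.fun.round(1).tolist()); print('handle',X(r.x,[0,0,.028]))
E
python3 fitf.py
```

```text
{} [ 0.5805 -0.2006  0.0781] [ -3.29 -29.38   0.15]
[0.4, -0.2, -0.9, -1.0, -1.4, 0.8, 4.8, 1.2, -0.5, -0.7, -0.2, 0.6, -1.3, 0.0, -0.7, -1.1, -0.3, 1.5, -0.9, 0.4, -1.1, -1.2, -0.9, 1.5, 0.1, -0.3, -2.3, 1.9, 0.1, -0.7, 1.1, 0.3]
handle [ 0.56678268 -0.19986075  0.10246484]
{'e': False} [ 0.5814 -0.2019  0.0751] [ -3.29 -29.25   0.03]
{'w': False} [ 0.5811 -0.1971  0.0816] [-3.98e+00 -3.02e+01 -3.00e-02]
```

```bash
sed -i 's/,(\[.095,-.055,.005\],c(\[632,500\]))//' fitf.py; sed -i 's/o.append((p\[4:6\]/o.append([(p[2]-.084)*600]); o.append((p[4:6]/' fitf.py; python3 fitf.py
```

```text
{} [ 0.5804 -0.1988  0.0831] [-2.480e+00 -3.004e+01  1.000e-02]
[0.3, -0.1, 0.1, -0.1, 0.4, -0.2, -0.5, -0.8, -0.1, 0.4, -0.3, 0.9, 0.2, -0.3, -0.1, 0.9, -0.7, -0.3, -1.1, -1.7, -0.5, 0.7, 0.1, -1.0, -2.3, 1.2, 0.1, -1.2, -0.5, -0.1, 0.0]
handle [ 0.56640068 -0.1982342   0.10733722]
{'e': False} [ 0.5803 -0.1988  0.0833] [ -2.48 -29.91   0.03]
{'w': False} [ 0.5817 -0.1967  0.0834] [-3.48e+00 -3.02e+01 -2.00e-02]
```

```bash
python3 - <<'E'
from h import *
T,F=pose(np.radians(-2.5),np.radians(30)); m=np.array([.5804,-.1988,.0832])
rows(m+F.apply([0,0,.10]),T,.0854)
E
```

```text
total rot 20.0 dist 0.1721
[-3.9764, -0.2012, 0.4757, -0.0159, 0.0007, 0.0305, 0.0854]
[-7.9529, -0.4024, 0.9515, -0.0318, 0.0013, 0.0611, 0.0854]
[-11.9293, -0.6036, 1.4272, -0.0476, 0.002, 0.0916, 0.0854]
[-15.9057, -0.8047, 1.903, -0.0635, 0.0027, 0.1221, 0.0854]
[-19.8822, -1.0059, 2.3787, -0.0794, 0.0034, 0.1526, 0.0854]
```

Call:
move_arm([
  [[-5,-0.2,0.6,-0.02,0.001,0.038,0.0854],[-10,-0.5,1.2,-0.04,0.002,0.077,0.0854],[-15,-0.7,1.8,-0.06,0.003,0.115,0.0854],[-19.9,-1,2.4,-0.0794,0.0034,0.1526,0.0854],[-19.9,-1,2.4,-0.0794,0.0034,0.1526,0.0854]],
])

```text
time: 4.35
eef_pos: [0.5285, -0.1934, 0.1652]
tcp_rot: [0.698, 0.669, 0.179, 0.182]
contact_force: [0.1, 0.8, 0.3]
opening: 0.995
```

```bash
python3 - <<'E'
from h import *
import pickle
s=get_state(); save('wrist','wrist3.png'); pickle.dump(s,open('s3.pkl','wb')); print(s['eef_pos'],s['qpos'],s['time'])
T,F=pose(np.radians(-2.5),np.radians(30)); m=np.array([.5804,-.1988,.0832])
Q=[[0,0,.028],[-.007,.045,.041],[.007,.045,.041],[.007,-.045,.041],[-.007,-.045,.041],[-.067,.055,.005],[.095,.055,.005]]
px=projw(F.apply(Q)+m,s); print(px.round(0).tolist())
im=cv2.imread('pics/wrist3.png')
for u in px: cv2.circle(im,tuple(int(v) for v in u.round()),3,(0,0,255),1)
cv2.imwrite('pics/wrist3b.png',im)
print([(d['centre'],d['p']) for d in pinpoint('wrist','filter_handle')])
rows(m+F.apply([0,0,.010]),T,.0854)
E
```

```text
[ 0.52850695 -0.19344706  0.16517745] [-0.6647506  -0.12008707  2.20225347  0.4783225   0.68793252 -0.93712078] 4.35
[[325.0, 258.0], [314.0, 195.0], [338.0, 195.0], [336.0, 326.0], [315.0, 326.0], [230.0, 172.0], [461.0, 173.0]]
[([324.9, 257.5], 0.74)]
total rot 0.1 dist 0.0904
[0.002, -0.018, 0.0217, -0.0003, -0.0002, 0.0181, 0.0854]
[0.0039, -0.0359, 0.0434, -0.0007, -0.0005, 0.0362, 0.0854]
[0.0059, -0.0539, 0.0652, -0.001, -0.0007, 0.0542, 0.0854]
[0.0079, -0.0718, 0.0869, -0.0013, -0.001, 0.0723, 0.0854]
[0.0098, -0.0898, 0.1086, -0.0017, -0.0012, 0.0904, 0.0854]
```

View pics/wrist3b.png

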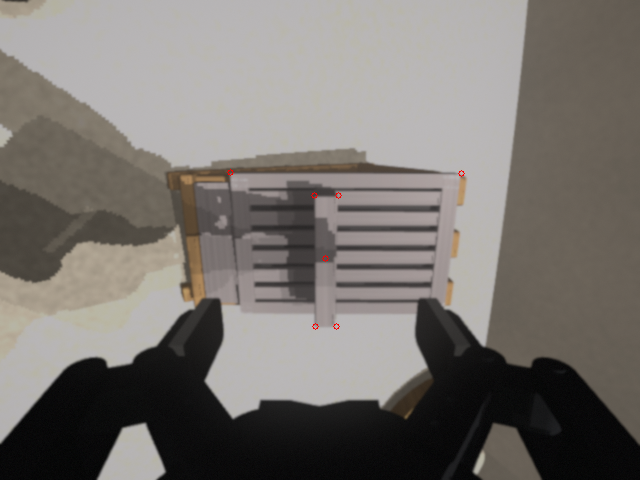

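Overlaid points land on the handle's corners (314–338, 195–326) and the plate's corners, so the fit is good. Descending.

Call:
move_arm([
  [[0,0,0,0,0,0.025,0.0854],[0,0,0,-0.001,-0.0005,0.05,0.0854],[0,0,0,-0.001,-0.001,0.07,0.0854],[0,0,0,-0.0015,-0.001,0.083,0.0854],[0,0,0,-0.0015,-0.001,0.09,0.0854]],
])

```text
time: 5.08
eef_pos: [0.5768, -0.1981, 0.0935]
tcp_rot: [0.696, 0.669, 0.18, 0.187]
contact_force: [0.1, -0.9, -0.6]
opening: 1.001
```

```bash
python3 - <<'E'
from h import *
s=get_state(); save('wrist','wrist4.png'); save('side','side4.png'); print(s['eef_pos'],s['qpos'],s['contact_force'],s['time'])
a=cv2.imread('pics/side4.png')[200:340,240:420]; b=cv2.imread('pics/wrist4.png')
cv2.imwrite('pics/c5.png',np.hstack([cv2.resize(a,(430,334)),cv2.resize(b[120:480],(370,334))]))
E
```

```text
[ 0.57683831 -0.19806762  0.09347574] [-0.61048068  0.10200725  2.1392701   0.57768786  0.51866969 -1.02244523] [ 0.1125154  -0.86451764 -0.60377482] 5.075
```

View pics/c5.png

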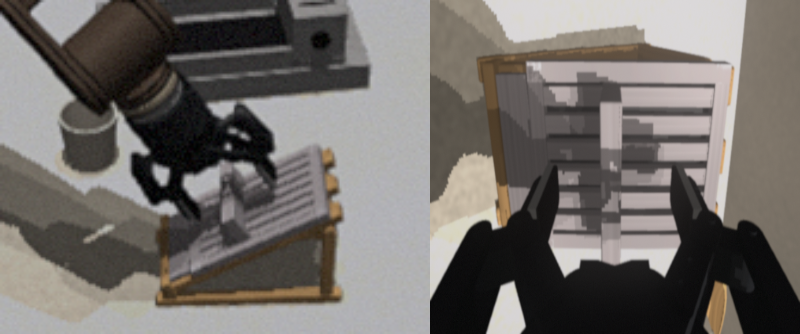

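Fingers straddle the handle crossbar in both views. Closing now.

Call:
move_arm([
  [[0,0,0,0,0,0.001,0.06],[0,0,0,0,0,0.001,0.03],[0,0,0,0,0,0.001,0.0],[0,0,0,0,0,0.001,0.0],[0,0,0,0,0,0.001,0.0]],
], force=80)

```text
time: 5.8
eef_pos: [0.576, -0.1981, 0.0919]
tcp_rot: [0.696, 0.669, 0.179, 0.186]
contact_force: [-5.0, 1.0, 2.9]
opening: 0.15
```

```bash
python3 - <<'E'
from h import *
s=get_state(); print(s['eef_pos'],s['tcp_rot'],s['opening']*.0854,s['contact_force'],s['wrist_torque'],s['time'])
T,F=pose(np.radians(-2.5),np.radians(30)); m=np.array([.5804,-.1988,.0832])
Rt=R.from_quat(s['tcp_rot'])
print('tcp in filter', F.inv().apply(s['eef_pos']-m)*1000)
rows(np.array(s['eef_pos'])+F.apply([.0,0,.1]),T,0)
E
```

```text
[ 0.57601965 -0.19812712  0.09193254] [0.69649615 0.66929079 0.17941397 0.18642312] 0.012773761806024086 [-5.02009778  0.96962055  2.92355607] [ 0.03473801  0.70421349 -0.00776215] 5.8
tcp in filter [0.55096628 0.48117592 9.76536788]
total rot 0.2 dist 0.1
[-0.002, -0.0261, 0.0365, 0.0, -0.0, -0.02, 0.0]
[-0.0041, -0.0522, 0.0731, 0.0001, -0.0, -0.04, 0.0]
[-0.0061, -0.0784, 0.1096, 0.0001, -0.0, -0.06, 0.0]
[-0.0082, -0.1045, 0.1462, 0.0002, -0.0, -0.08, 0.0]
[-0.0102, -0.1306, 0.1827, 0.0002, -0.0, -0.1, 0.0]
```

Call:
move_arm([
  [[0,0,0,0,0,-0.01,0],[0,0,0,0,0,-0.03,0],[0,0,0,0.005,0.01,-0.06,0],[0,0,0,0.02,0.03,-0.095,0],[0,0,0,0.04,0.045,-0.13,0]],
])

```text
time: 6.42
eef_pos: [0.5501, -0.1565, 0.2266]
tcp_rot: [0.697, 0.669, 0.179, 0.185]
contact_force: [0.0, -0.8, -3.2]
opening: 0.145
```

```bash
python3 - <<'E'
from h import *
s=get_state(); print(s['eef_pos'],s['tcp_rot'],s['opening']*.0854,s['contact_force'],s['wrist_torque'],s['time'],s['qpos'])
save('wrist','wrist6.png');save('side','side6.png')
a=cv2.imread('pics/side6.png')[160:340,240:420]; b=cv2.imread('pics/wrist6.png')
cv2.imwrite('pics/c6.png',np.hstack([cv2.resize(a,(360,360)),cv2.resize(b,(440,360))]))
a=cv2.imread('pics/wrist1.png')[135:345,240:550]
cv2.imwrite('pics/c7.png',cv2.resize(a,None,fx=2.5,fy=2.5,interpolation=2))
E
```

```text
[ 0.55008017 -0.15647953  0.22661326] [0.69713606 0.66933352 0.1785201  0.18472827] 0.012421451992799645 [ 0.00936033 -0.843185   -3.21478428] [0.03234525 0.6209793  0.03051587] 6.425 [-0.56694478 -0.18689742  2.13978284  0.37052972  0.76513801 -0.73997862]
```

View pics/c6.png

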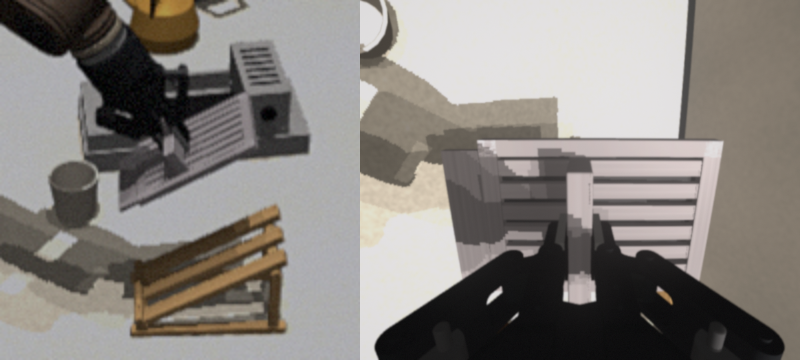

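View pics/c7.png

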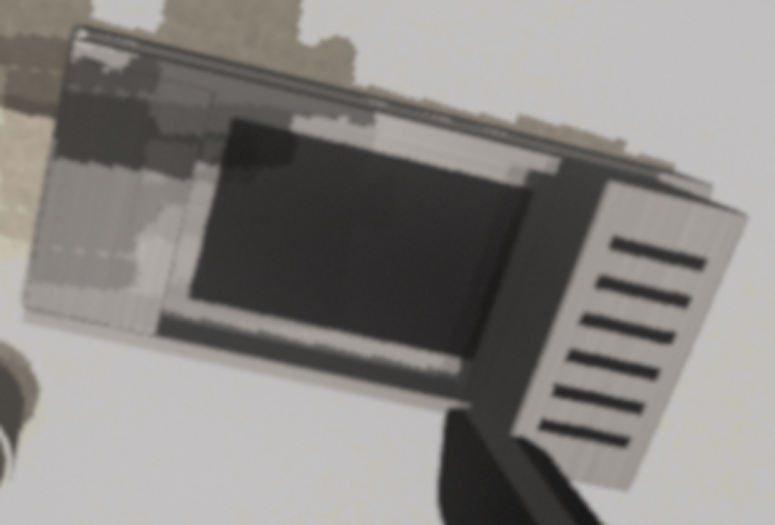

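```bash
cat > fit2.py <<'E'
import fit
from fit import *
import pickle
s1=pickle.load(open('s1.pkl','rb'))
c=lambda u:np.array(u)/2.5+[240,135]-.3
W=[(c([610,182]),'f',.087,1,.12),(c([747,215]),'f',.155,1,.12),(c([630,490]),'f',.155,-1,.12),(c([515,435]),'f',.087,-1,.12),(c([75,28]),'f',-.15,1,.071),(c([25,315]),'f',-.15,-1,.071),(c([213,90]),'f',-.083,.9,.071),(c([157,333]),'f',-.083,-.9,.071)]
def h(p,b=True): 
    w=np.concatenate([projw(pt(p,*o[1:]),s1)[0]-o[0] for o in W])
    return np.concatenate([w, .7*g(p)*b])
r=least_squares(h,r.x,loss='soft_l1'); p=r.x
print(p.round(4),np.degrees(p[2])); print(h(p)[:16].reshape(-1,2).round(1).tolist())
# wrist only with shift param merged
q=least_squares(lambda v:h(np.r_[v[0],v[1],v[2],p[3],v[3],p[5:]],False),[p[0],p[1],p[2],.07]).x; print('wrist only',q.round(4),np.degrees(q[2]))
E
python3 fit2.py; sed -e 's/s2.pkl/s6.pkl/' fitf.py >/dev/null
```

```text
[ 0.5925  0.1729  0.0617 -0.0146  0.0699 -0.2584 -0.2365 -0.63   -1.1617]
3.534125382880507
[[0.3, -1.0], [0.2, 0.8], [-0.6, 0.8], [1.8, 4.1], [0.6, -0.0], [-0.3, 0.7], [-0.5, -0.2], [-1.8, 1.6], [-0.5, -0.6], [-0.5, -0.2], [-0.9, -0.1], [0.1, -1.0], [0.1, 0.5], [0.3, -1.0], [0.0, -0.3], [0.0, -0.3], [-0.0, -0.6], [0.6, -1.0], [-0.3, 0.2], [0.4, -0.3]]
[ 0.5933  0.172   0.0608 -0.0143  0.0692 -0.8719 -0.1038 -0.3387 -0.9925] 3.482816574184063
[[-0.3, -1.1], [2.0, 0.3], [0.9, -0.9], [-5.8, 10.2], [0.1, 4.7], [-0.7, 0.1], [0.4, -0.6], [-0.4, -0.6]]
wrist only [0.5931 0.1741 0.0624 0.0677] 3.576067243395961
```

```bash
python3 - <<'E'
from h import *
a=cv2.imread('pics/wrist6.png')[170:420,100:500]
cv2.imwrite('pics/c8.png',cv2.resize(a,None,fx=2,fy=2,interpolation=2))
s=get_state()
T,F=pose(np.radians(3.5),np.radians(30))
fr=R.from_euler('z',3.5,degrees=True); o=np.array([.579,.1715,0])
# filter mid relative: tongue bottom corner at frame (u,w)
def tcp(u,w,th,off=np.array([0,0,.0098])):
    T,F=pose(np.radians(3.5),np.radians(th))
    tb=o+fr.apply([u,0,w]); mid=tb-F.apply([-.095,0,-.005]); return mid+F.apply(off),T
print(tcp(-.05,.075,30)[0])
P,T=tcp(-.03,.115,30); print(P); rows(P,T,0,10)
E
```

```text
[0.60382602 0.17301842 0.13531718]
[0.62378872 0.1742394  0.17531718]
total rot 5.7 dist 0.3431
[0.0332, 0.3003, -0.4805, 0.0333, 0.0023, 0.0078, 0.0]
[0.0664, 0.6005, -0.9611, 0.0667, 0.0045, 0.0155, 0.0]
[0.0996, 0.9008, -1.4416, 0.1, 0.0068, 0.0233, 0.0]
[0.1328, 1.2011, -1.9222, 0.1334, 0.009, 0.031, 0.0]
[0.166, 1.5014, -2.4027, 0.1667, 0.0113, 0.0388, 0.0]
[0.1992, 1.8016, -2.8833, 0.2001, 0.0135, 0.0465, 0.0]
[0.2324, 2.1019, -3.3638, 0.2334, 0.0158, 0.0543, 0.0]
[0.2656, 2.4022, -3.8444, 0.2667, 0.018, 0.062, 0.0]
[0.2988, 2.7024, -4.3249, 0.3001, 0.0203, 0.0698, 0.0]
[0.3319, 3.0027, -4.8054, 0.3334, 0.0225, 0.0775, 0.0]
```

View pics/c8.png

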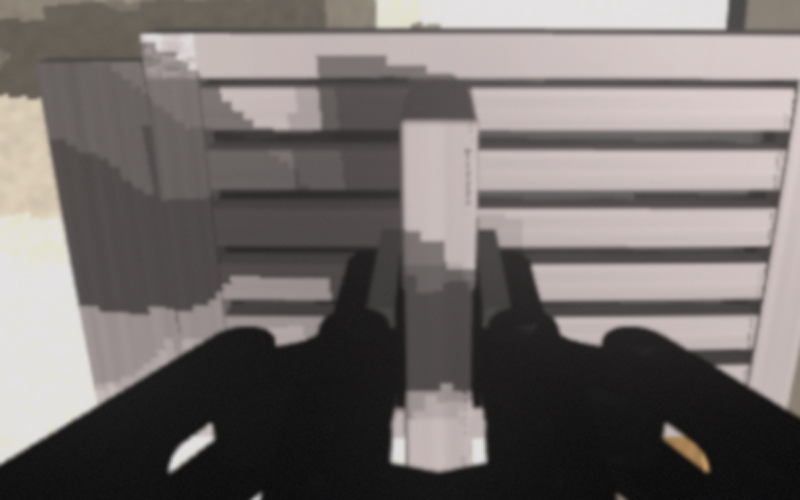

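```bash
python3 - <<'E'
from h import *
s=dict(eef_pos=[0.55008017,-0.15647953,0.22661326],tcp_rot=[0.69713606,0.66933352,0.1785201,0.18472827])
L=np.array([[-.067,.055,.005],[-.095,.048,.001],[-.007,.045,.041],[.007,.045,.041],[.095,.055,.005]])
u=np.array([[171,186.5],[119,201],[300.5,230],[338.5,230],[505.5,187]])
T=R.from_quat(s['tcp_rot']); base=R.from_matrix(np.array([[0,1,0],[1,0,0],[0,0,-1]]).T.astype(float)) # filter->tool
def W(p): # p: filter mid in tool frame (m), small rot
    Rf=base*R.from_rotvec(p[3:6]); return T.apply(Rf.apply(L)+p[:3])+s['eef_pos']
f=lambda p: np.r_[(projw(W(p),s)-u).ravel(), (p[3:]*57.3)*.7, (p[:3]-[-.0005,0,.0098])*300]
r=least_squares(f,[0,0,.0098,0,0,0]); print((r.x[:3]*1000).round(2),np.degrees(r.x[3:]).round(2)); print(r.fun.round(1))
print(f([-.0005,0,.0098,0,0,0])[:10].round(1))
E
```

```text
[-2.49 -2.33 21.16] [ 1.45  3.27 -0.44]
[ 0.4  1.  -0.7 -0.   0.3 -0.4 -0.8 -0.7  1.   0.6  1.   2.3 -0.3 -0.6
 -0.7  3.4]Traceback (most recent call last):
  File "<stdin>", line 10, in <module>
  File "<stdin>", line 8, in <lambda>
TypeError: can't multiply sequence by non-int of type 'float'
```

```bash
cat > inhand.py <<'E'
from h import *
base=R.from_matrix(np.array([[0,1,0],[1,0,0],[0,0,-1]]).T.astype(float)) # filter->tool
def inhand(s,L,u,pr=True):
    L=np.array(L);u=np.array(u)
    T=R.from_quat(s['tcp_rot'])
    def W(p): return T.apply((base*R.from_rotvec(p[3:6])).apply(L)+p[:3])+s['eef_pos']
    f=lambda p: np.r_[(projw(W(p),s)-u).ravel(), (p[3:]*57.3)*.7, (p[:3]-np.array([-.0005,0,.0098]))*300]
    r=least_squares(f,[0,0,.0098,0,0,0]); print((r.x[:3]*1000).round(2),np.degrees(r.x[3:]).round(2)); print(r.fun.round(1))
    print('nominal',f(np.array([-.0005,0,.0098,0,0,0]))[:2*len(L)].round(1)); return r.x
if __name__=='__main__':
    s=dict(eef_pos=[0.55008017,-0.15647953,0.22661326],tcp_rot=[0.69713606,0.66933352,0.1785201,0.18472827])
    inhand(s,[[-.067,.055,.005],[-.095,.048,.001],[-.007,.045,.041],[.007,.045,.041],[.095,.055,.005]],[[171,186.5],[119,201],[300.5,230],[338.5,230],[526.5,188]])
E
python3 inhand.py
```

```text
[-1.37  0.26 12.1 ] [ 0.15  0.16 -0.07]
[ 0.2  0.4 -0.2 -0.3 -0.8 -0.1  0.7 -0.   0.   0.   0.1  0.1 -0.  -0.3
  0.1  0.7]
nominal [-2.6 -0.7 -3.4 -1.1 -2.4 -1.1 -0.1 -1.1  2.8 -1.4]
```

Call:
move_arm([
  [[0,0.5,-0.8,0.05,0.003,0.005,0],[0,1,-1.6,0.105,0.006,0.01,0],[0,1.5,-2.4,0.16,0.01,0.015,0],[0,2,-3.2,0.215,0.014,0.02,0],[0.2,2.5,-4,0.27,0.018,0.025,0]],
])

```text
time: 7.15
eef_pos: [0.589, 0.1135, 0.2149]
tcp_rot: [0.668, 0.699, 0.185, 0.178]
contact_force: [0.4, -0.9, -4.5]
opening: 0.15
```

```bash
cat >> h.py <<'E'
ORG=np.array([.579,.1715,0]); YAW=3.5
def tcpf(u,w,th,du=0,off=(0.0,0.0005,.0105)):
    """TCP target when tongue's bottom end corner is at frame (u,w) m, tilt th deg"""
    fr=R.from_euler('z',YAW,degrees=True)
    T,F=pose(np.radians(YAW),np.radians(th))
    mid=ORG+fr.apply([u,0,w])-F.apply([-.095,0,-.005]); return mid+F.apply(off),T
def where(s,off=(0.0,0.0005,.0105)):
    """frame coords of tongue bottom corner, square bottom corner, tilt, yaw rel, force in frame"""
    fr=R.from_euler('z',YAW,degrees=True).inv()
    M=R.from_quat(s['tcp_rot']).as_matrix(); F=R.from_matrix(np.c_[M[:,1],M[:,0],-M[:,2]])
    mid=np.array(s['eef_pos'])-F.apply(off)
    t=fr.apply(mid+F.apply([-.095,0,-.005])-ORG)*1000; q=fr.apply(mid+F.apply([.095,0,-.005])-ORG)*1000
    e=(fr*F).as_euler('ZYX',degrees=True)
    print('t',s['time'],'tongue',t.round(1),'square',q.round(1),'yaw,-tilt,roll',e.round(2),'F',fr.apply(s['contact_force']).round(2),'M',fr.apply(s['wrist_torque']).round(2),'open',round(s['opening']*85.4,1))
E
python3 - <<'E'
from h import *
s=get_state(); where(s); print(s['qpos'])
P,T=tcpf(-.03,.105,30); rows(P,T,0,5)
E
```

```text
t 7.15 tongue [-68.3 -57.9 154.3] square [ 96.6 -60.5 248.6] yaw,-tilt,roll [ -0.91 -29.76  -0.04] F [ 0.32 -0.94 -4.48] M [0.01 0.67 0.03] open 12.8
[ 0.01531425 -0.11042233  2.09541193  0.02372903  0.63753919 -0.04495772]
total rot 1.0 dist 0.0857
[-0.0485, 0.0988, -0.1585, 0.0119, 0.0016, 0.0122, 0.0]
[-0.097, 0.1976, -0.317, 0.0239, 0.0032, 0.0244, 0.0]
[-0.1454, 0.2964, -0.4755, 0.0358, 0.0048, 0.0366, 0.0]
[-0.1939, 0.3953, -0.634, 0.0478, 0.0063, 0.0487, 0.0]
[-0.2424, 0.4941, -0.7925, 0.0597, 0.0079, 0.0609, 0.0]
```

```bash
python3 - <<'E'
from h import *
P,T=tcpf(-.037,.078,30); rows(P,T,0,5)
E
```

```text
total rot 1.0 dist 0.1011
[-0.0485, 0.0988, -0.1585, 0.0119, -0.0023, 0.0162, 0.0]
[-0.097, 0.1976, -0.317, 0.0238, -0.0046, 0.0324, 0.0]
[-0.1454, 0.2964, -0.4755, 0.0358, -0.0069, 0.0485, 0.0]
[-0.1939, 0.3953, -0.634, 0.0477, -0.0092, 0.0647, 0.0]
[-0.2424, 0.4941, -0.7925, 0.0596, -0.0116, 0.0809, 0.0]
```

Call:
move_arm([
  [[0,0.1,-0.2,0.018,-0.001,0.012,0],[-0.1,0.2,-0.4,0.036,-0.004,0.03,0],[-0.2,0.4,-0.6,0.052,-0.008,0.052,0],[-0.2,0.5,-0.8,0.0596,-0.0116,0.074,0],[-0.2,0.5,-0.8,0.0596,-0.0116,0.081,0]],
])

```text
time: 7.78
eef_pos: [0.6134, 0.1739, 0.1334]
tcp_rot: [0.663, 0.705, 0.185, 0.174]
contact_force: [-0.7, -0.2, -4.4]
opening: 0.15
```

```bash
python3 - <<'E'
from h import *
import pickle
s=get_state(); where(s); print(s['qpos']); pickle.dump(s,open('s8.pkl','wb'))
save('wrist','wrist8.png');save('side','side8.png');save('scene','scene8.png')
a=cv2.imread('pics/side8.png')[150:260,250:410]; b=cv2.imread('pics/scene8.png')[220:395,290:460]
cv2.imwrite('pics/c9.png',np.hstack([cv2.resize(a,(480,330),interpolation=2),cv2.resize(b,(320,330),interpolation=2)]))
E
```

```text
t 7.775 tongue [-40.7  -0.3  73.3] square [ 1.249e+02 -1.000e-01  1.665e+02] yaw,-tilt,roll [  0.06 -29.38  -0.05] F [-0.75 -0.18 -4.4 ] M [-0.03  0.77  0.01] open 12.8
[ 0.13111721  0.09304556  2.05726915 -0.07514133  0.48068532  0.12683721]
```

View pics/c9.png

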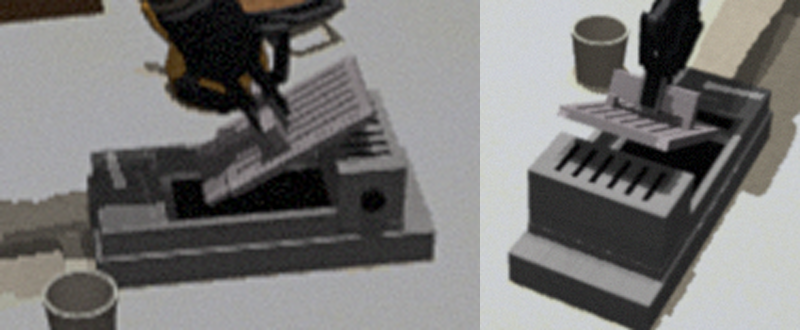

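View pics/wrist8.png

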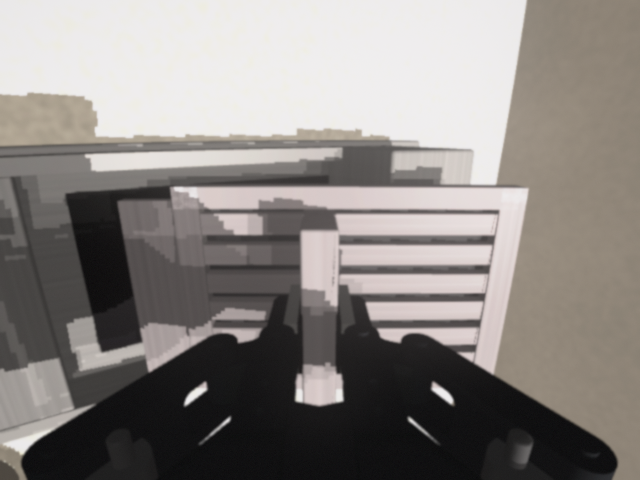

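```bash
python3 - <<'E'
from h import *
import pickle
s=pickle.load(open('s8.pkl','rb'))
fr=R.from_euler('z',YAW,degrees=True)
for u in (-.083,):
  for w in (.071,.065):
    print(u,w,projw(ORG+fr.apply([[u,y,w] for y in (-.063,-.03,0,.03,.063)]),s).round(1).tolist())
print('walltop y+ inner',projw(ORG+fr.apply([[x,.063,.071] for x in (-.08,0,.08)]),s).round(1).tolist())
a=cv2.imread('pics/wrist8.png')[130:430,0:200]
cv2.imwrite('pics/c10.png',cv2.resize(a,None,fx=2,fy=2,interpolation=2))
E
```

```text
-0.083 0.071 [[74.5, 405.8], [59.1, 354.9], [44.2, 302.6], [28.4, 243.7], [10.3, 171.0]]
-0.083 0.065 [[75.7, 398.7], [60.9, 348.7], [46.6, 297.6], [31.5, 240.3], [14.2, 169.8]]
walltop y+ inner [[18.6, 170.5], [204.7, 161.4], [332.9, 156.8]]
```

View pics/c10.png

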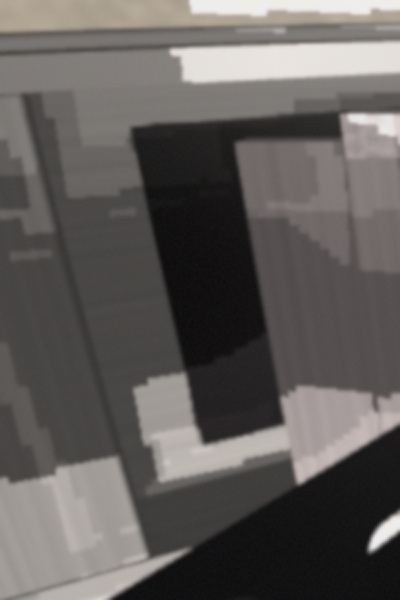

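Lip edge in the wrist view runs (11,177)→(74,407), within about 1 mm of my frame estimate. Next I'll enter under the lip along the filter's own axis.

```bash
python3 - <<'E'
from h import *
P,T=tcpf(-.080,.050,30); rows(P,T,0,5)
E
```

```text
total rot 0.2 dist 0.0501
[-0.0385, 0.005, -0.0039, 0.0001, -0.01, 0.0004, 0.0]
[-0.0769, 0.01, -0.0078, 0.0002, -0.02, 0.0008, 0.0]
[-0.1154, 0.015, -0.0117, 0.0004, -0.03, 0.0012, 0.0]
[-0.1539, 0.02, -0.0156, 0.0005, -0.04, 0.0017, 0.0]
[-0.1924, 0.025, -0.0195, 0.0006, -0.05, 0.0021, 0.0]
```

Call:
move_arm([
  [[0,0,0,0,-0.012,0,0],[0,0,0,0,-0.024,0.001,0],[0,0,0,0,-0.036,0.001,0],[-0.1,0,0,0.0005,-0.046,0.0015,0],[-0.2,0,0,0.0005,-0.05,0.002,0]],
])

```text
time: 8.55
eef_pos: [0.5724, 0.1716, 0.1103]
tcp_rot: [0.662, 0.704, 0.188, 0.177]
contact_force: [-0.1, -0.6, -4.3]
opening: 0.144
```

```bash
python3 - <<'E'
from h import *
s=get_state(); where(s); print(s['qpos'])
P,T=tcpf(-.090,.045,30); rows(P,T,0,5)
E
```

```text
t 8.55 tongue [-81.1   0.   49.4] square [ 83.5  -0.  144.3] yaw,-tilt,roll [-0.000e+00 -2.996e+01 -2.000e-02] F [-0.16 -0.62 -4.35] M [ 0.01  0.71 -0.04] open 12.3
[ 0.13797346  0.0409186   2.16587878 -0.09623565  0.41493094  0.15479668]
total rot 0.0 dist 0.0099
[-0.0083, 0.0043, -0.0004, -0.0, -0.002, -0.0001, 0.0]
[-0.0165, 0.0087, -0.0008, -0.0, -0.004, -0.0003, 0.0]
[-0.0248, 0.013, -0.0012, -0.0, -0.0059, -0.0004, 0.0]
[-0.0331, 0.0174, -0.0016, -0.0, -0.0079, -0.0005, 0.0]
[-0.0414, 0.0217, -0.002, -0.0, -0.0099, -0.0006, 0.0]
```

Call:
move_arm([
  [[0,0,0,0,-0.0015,0,0],[0,0,0,0,-0.003,0,0],[0,0,0,0,-0.0045,0,0],[0,0,0,0,-0.006,0,0],[0,0,0,0,-0.007,0,0]],
])

```text
time: 9.18
eef_pos: [0.5664, 0.1712, 0.1068]
tcp_rot: [0.662, 0.704, 0.188, 0.177]
contact_force: [0.6, 0.3, -4.9]
opening: 0.148
```

```bash
python3 - <<'E'
from h import *
s=get_state(); where(s)
P,T=tcpf(-.096,.046,30); rows(P,T,0,5)
E
```

```text
t 9.175 tongue [-87.2  -0.   45.9] square [ 7.740e+01 -1.000e-01  1.408e+02] yaw,-tilt,roll [-1.000e-02 -2.996e+01 -2.000e-02] F [ 0.6   0.21 -4.87] M [-0.01  0.77  0.01] open 12.7
total rot 0.0 dist 0.0089
[-0.0076, 0.0047, -0.0011, 0.0, -0.0015, -0.0009, 0.0]
[-0.0151, 0.0094, -0.0023, 0.0, -0.003, -0.0018, 0.0]
[-0.0227, 0.0141, -0.0034, 0.0, -0.0046, -0.0027, 0.0]
[-0.0303, 0.0188, -0.0046, 0.0, -0.0061, -0.0036, 0.0]
[-0.0378, 0.0235, -0.0057, 0.0, -0.0076, -0.0045, 0.0]
```

Call:
move_arm([
  [[0,0,0,0,-0.0009,-0.0005,0],[0,0,0,0,-0.0017,-0.001,0],[0,0,0,0,-0.0026,-0.0015,0],[0,0,0,0,-0.0035,-0.002,0],[0,0,0,0,-0.0043,-0.0025,0]],
])

```text
time: 9.8
eef_pos: [0.5624, 0.171, 0.1076]
tcp_rot: [0.662, 0.703, 0.189, 0.178]
contact_force: [5.1, 1.0, -7.1]
opening: 0.153
```

```bash
python3 - <<'E'
from h import *
s=get_state(); where(s)
P,T=tcpf(-.096,.046,30); rows(P,T,0,5)
E
```

```text
t 9.8 tongue [-90.9   0.   46.5] square [ 73.4  -0.  141.9] yaw,-tilt,roll [ -0.   -30.15  -0.  ] F [ 5.14  0.64 -7.15] M [ 0.04 -0.27 -0.01] open 13.1
total rot 0.2 dist 0.005
[0.0306, 0.0011, -0.0006, 0.0, -0.0009, -0.0004, 0.0]
[0.0613, 0.0023, -0.0012, 0.0, -0.0018, -0.0007, 0.0]
[0.0919, 0.0034, -0.0018, 0.0, -0.0028, -0.0011, 0.0]
[0.1226, 0.0045, -0.0024, 0.0, -0.0037, -0.0015, 0.0]
[0.1532, 0.0056, -0.003, 0.0, -0.0046, -0.0019, 0.0]
```

The bar is felt: Fx rises to 5.1 N at tongue −90.9, as predicted. I'll push on toward the stop.

Call:
move_arm([
  [[0,0,0,0,-0.0015,-0.0005,0],[0,0,0,0,-0.003,-0.001,0],[0,0,0,0,-0.0045,-0.0015,0],[0,0,0,0,-0.006,-0.002,0],[0,0,0,0,-0.0073,-0.0025,0]],
])

```text
time: 10.42
eef_pos: [0.5572, 0.1707, 0.1082]
tcp_rot: [0.661, 0.703, 0.192, 0.18]
contact_force: [7.5, 0.2, -6.8]
opening: 0.154
```

```bash
python3 - <<'E'
from h import *
s=get_state(); where(s)
E
```

```text
t 10.425 tongue [-95.8   0.1  46.6] square [6.790e+01 1.000e-01 1.432e+02] yaw,-tilt,roll [ 1.000e-02 -3.055e+01  2.000e-02] F [ 7.48 -0.26 -6.77] M [-0.02 -0.78  0.12] open 13.2
```

```bash
python3 - <<'E'
from h import *
P,T=tcpf(-.1025,.0445,29); rows(P,T,0,5)
E
```

```text
total rot 1.6 dist 0.0065
[0.3102, -0.005, 0.0011, -0.0, -0.0013, 0.0002, 0.0]
[0.6205, -0.0101, 0.0022, -0.0, -0.0026, 0.0004, 0.0]
[0.9307, -0.0151, 0.0033, -0.0, -0.0039, 0.0006, 0.0]
[1.241, -0.0202, 0.0044, -0.0, -0.0052, 0.0008, 0.0]
[1.5512, -0.0252, 0.0055, -0.0001, -0.0065, 0.0009, 0.0]
```

Call:
move_arm([
  [[0.4,0,0,0,-0.0015,0.0002,0],[0.8,0,0,0,-0.003,0.0004,0],[1.2,0,0,0,-0.0045,0.0006,0],[1.6,0,0,0,-0.006,0.0008,0],[2,0,0,0,-0.007,0.001,0]],
])

```text
time: 11.05
eef_pos: [0.5551, 0.1707, 0.1068]
tcp_rot: [0.663, 0.705, 0.183, 0.172]
contact_force: [9.1, -0.3, -8.3]
opening: 0.146
```

```bash
python3 - <<'E'
from h import *
s=get_state(); where(s)
P,T=tcpf(-.106,.0435,28); rows(P,T,0,5)
E
```

```text
t 11.05 tongue [-99.4   0.1  47. ] square [ 66.6   0.2 139.5] yaw,-tilt,roll [  0.03 -29.12   0.05] F [ 9.1  -0.82 -8.28] M [-0.01 -1.17  0.02] open 12.5
total rot 1.1 dist 0.0074
[0.2243, -0.013, 0.0049, -0.0, -0.0014, 0.0003, 0.0]
[0.4485, -0.026, 0.0098, -0.0001, -0.0029, 0.0007, 0.0]
[0.6728, -0.039, 0.0148, -0.0001, -0.0043, 0.001, 0.0]
[0.8971, -0.052, 0.0197, -0.0001, -0.0058, 0.0014, 0.0]
[1.1213, -0.065, 0.0246, -0.0001, -0.0072, 0.0017, 0.0]
```

```bash
python3 - <<'E'
from h import *
P,T=tcpf(-.101,.0415,26.5); rows(P,T,0,5)
E
```

```text
total rot 2.6 dist 0.0091
[0.5243, -0.0129, 0.0051, -0.0, -0.0007, 0.0017, 0.0]
[1.0485, -0.0259, 0.0102, -0.0001, -0.0014, 0.0034, 0.0]
[1.5728, -0.0388, 0.0153, -0.0001, -0.0021, 0.005, 0.0]
[2.0971, -0.0518, 0.0204, -0.0001, -0.0028, 0.0067, 0.0]
[2.6213, -0.0647, 0.0255, -0.0001, -0.0035, 0.0084, 0.0]
```

Call:
move_arm([
  [[0.5,0,0,0,-0.0008,0.0018,0],[1,0,0,0,-0.0016,0.0036,0],[1.6,0,0,0,-0.0024,0.0054,0],[2.2,0,0,0,-0.003,0.007,0],[2.7,0,0,0,-0.0035,0.0084,0]],
])

```text
time: 11.68
eef_pos: [0.5611, 0.1712, 0.1028]
tcp_rot: [0.666, 0.708, 0.172, 0.16]
contact_force: [7.1, -0.1, -0.1]
opening: 0.15
```

```bash
python3 - <<'E'
from h import *
s=get_state(); where(s)
P,T=tcpf(-.105,.0415,26); rows(P,T,0,5)
E
```

```text
t 11.675 tongue [-95.3   0.2  45.6] square [ 73.7   0.3 132.4] yaw,-tilt,roll [  0.05 -27.18   0.08] F [ 7.04 -0.57 -0.13] M [-0.08 -0.84  0.03] open 12.8
total rot 1.2 dist 0.0103
[0.2367, -0.0208, 0.0084, -0.0, -0.002, 0.0002, 0.0]
[0.4734, -0.0416, 0.0168, -0.0001, -0.0041, 0.0005, 0.0]
[0.71, -0.0624, 0.0252, -0.0001, -0.0061, 0.0007, 0.0]
[0.9467, -0.0833, 0.0335, -0.0002, -0.0082, 0.001, 0.0]
[1.1834, -0.1041, 0.0419, -0.0002, -0.0102, 0.0012, 0.0]
```

```bash
python3 - <<'E'
from h import *
P,T=tcpf(-.105,.039,25); rows(P,T,0,5)
E
```

```text
total rot 2.2 dist 0.0123
[0.4367, -0.0207, 0.0086, -0.0001, -0.0022, 0.001, 0.0]
[0.8734, -0.0415, 0.0171, -0.0001, -0.0045, 0.002, 0.0]
[1.31, -0.0622, 0.0257, -0.0002, -0.0067, 0.0031, 0.0]
[1.7467, -0.083, 0.0343, -0.0002, -0.0089, 0.0041, 0.0]
[2.1834, -0.1037, 0.0428, -0.0003, -0.0112, 0.0051, 0.0]
```

Call:
move_arm([
  [[0.4,0,0,0,-0.002,0.0015,0],[0.9,0,0,0,-0.004,0.0028,0],[1.3,0,0,0,-0.006,0.004,0],[1.7,0,0,0,-0.008,0.0048,0],[2.2,-0.1,0,0,-0.01,0.0052,0]],
])

```text
time: 12.3
eef_pos: [0.5602, 0.1712, 0.0991]
tcp_rot: [0.667, 0.71, 0.163, 0.153]
contact_force: [8.1, -0.2, 1.2]
opening: 0.152
```

```bash
python3 - <<'E'
from h import *
s=get_state(); where(s)
P,T=tcpf(-.108,.039,25); rows(P,T,0,5)
E
```

```text
t 12.3 tongue [-97.5   0.3  43.8] square [ 73.5   0.5 126.6] yaw,-tilt,roll [  0.05 -25.84   0.03] F [ 8.12 -0.73  1.24] M [-0.12 -1.05  0.01] open 13.0
total rot 0.8 dist 0.0114
[0.1686, -0.0098, 0.0096, -0.0001, -0.0023, 0.0002, 0.0]
[0.3373, -0.0196, 0.0192, -0.0002, -0.0045, 0.0005, 0.0]
[0.5059, -0.0294, 0.0288, -0.0002, -0.0068, 0.0007, 0.0]
[0.6745, -0.0392, 0.0385, -0.0003, -0.009, 0.0009, 0.0]
[0.8431, -0.049, 0.0481, -0.0004, -0.0113, 0.0011, 0.0]
```

```bash
python3 - <<'E'
from h import *
from inhand import base
s=get_state()
save('wrist','wrist12.png');save('side','side12.png')
im=cv2.imread('pics/wrist12.png')
T=R.from_quat(s['tcp_rot']); L=np.array([[-.067,.055,.005],[-.095,.048,.001],[-.007,.045,.041],[.007,.045,.041],[.095,.055,.005]])
px=projw(T.apply(base.apply(L)+[-.0013,0.0003,.012])+s['eef_pos'],s)
for u in px: cv2.circle(im,tuple(int(v) for v in u.round()),3,(0,0,255),1)
a=cv2.imread('pics/side12.png')[150:260,260:400]
cv2.imwrite('pics/c11.png',np.hstack([cv2.resize(a,(400,314),interpolation=2),cv2.resize(im[100:440,100:540],(400,314),interpolation=2)]))
E
```

```text
(no output)
```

View pics/c11.png

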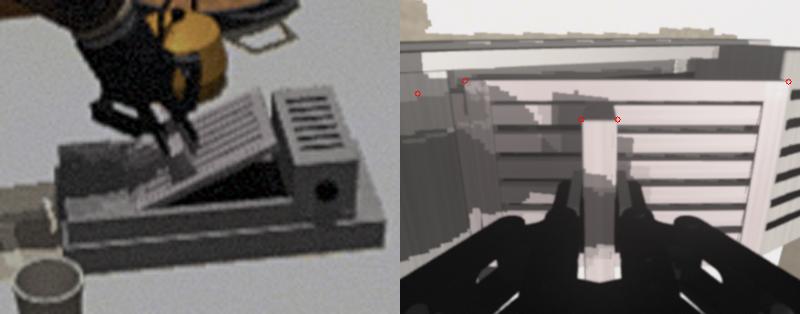

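Call:
move_arm([
  [[0.2,0,0,0,-0.004,0.0004,0],[0.4,0,0,0,-0.007,0.0008,0],[0.6,0,0,0,-0.01,0.0012,0],[0.8,0,0,-0.0003,-0.012,0.0014,0],[0.8,0,0,-0.0003,-0.012,0.0014,0]],
])

```text
time: 13.02
eef_pos: [0.5571, 0.171, 0.0995]
tcp_rot: [0.667, 0.71, 0.165, 0.154]
contact_force: [10.0, 0.6, 0.4]
opening: 0.15
```

```bash
python3 - <<'E'
from h import *
s=get_state(); where(s)
P,T=tcpf(-.110,.039,25); rows(P,T,0,5)
E
```

```text
t 13.025 tongue [-100.3    0.3   43.8] square [ 70.2   0.4 127.5] yaw,-tilt,roll [  0.05 -26.15   0.1 ] F [10.05  0.03  0.37] M [-0.04 -1.29 -0.02] open 12.8
total rot 1.2 dist 0.0107
[0.2298, -0.0242, 0.0091, -0.0001, -0.0021, 0.0004, 0.0]
[0.4597, -0.0484, 0.0182, -0.0001, -0.0042, 0.0008, 0.0]
[0.6895, -0.0726, 0.0273, -0.0002, -0.0063, 0.0012, 0.0]
[0.9193, -0.0968, 0.0364, -0.0003, -0.0084, 0.0015, 0.0]
[1.1492, -0.121, 0.0455, -0.0003, -0.0105, 0.0019, 0.0]
```

Call:
move_arm([
  [[0.6,0,0,0,-0.009,0.0014,0],[0.9,0,0,0,-0.0115,0.0016,0],[1.2,-0.1,0,0,-0.0135,0.002,0],[1.6,-0.1,0,-0.0003,-0.0155,0.0022,0],[1.6,-0.1,0,-0.0003,-0.0155,0.0022,0]],
])

```text
time: 13.65
eef_pos: [0.553, 0.1708, 0.0992]
tcp_rot: [0.667, 0.71, 0.164, 0.153]
contact_force: [12.1, 0.9, 2.2]
opening: 0.149
```

```bash
python3 - <<'E'
from h import *
s=get_state(); where(s)
P,T=tcpf(-.119,.039,24); rows(P,T,0,5)
E
```

```text
t 13.65 tongue [-104.7    0.3   43.7] square [ 66.2   0.5 126.8] yaw,-tilt,roll [  0.04 -25.92   0.09] F [12.11  0.13  2.19] M [-0.05 -1.74  0.06] open 12.7
total rot 1.9 dist 0.0145
[0.3843, -0.0223, 0.0083, -0.0001, -0.0029, 0.0002, 0.0]
[0.7686, -0.0446, 0.0166, -0.0001, -0.0058, 0.0005, 0.0]
[1.1529, -0.0668, 0.0248, -0.0002, -0.0087, 0.0007, 0.0]
[1.5372, -0.0891, 0.0331, -0.0003, -0.0116, 0.0009, 0.0]
[1.9215, -0.1114, 0.0414, -0.0004, -0.0145, 0.0012, 0.0]
```

Call:
move_arm([
  [[0.8,0,0,0,-0.012,0.001,0],[1.2,-0.1,0,0,-0.014,0.0012,0],[1.5,-0.1,0,0,-0.015,0.0014,0],[1.9,-0.1,0,-0.0004,-0.0165,0.0016,0],[1.9,-0.1,0,-0.0004,-0.0165,0.0016,0]],
])

```text
time: 14.28
eef_pos: [0.5515, 0.1707, 0.1006]
tcp_rot: [0.667, 0.71, 0.165, 0.154]
contact_force: [23.2, 1.4, -8.1]
opening: 0.149
```

```bash
python3 - <<'E'
from h import *
s=get_state(); where(s)
save('side','side14.png'); save('wrist','wrist14.png')
P,T=tcpf(-.121,.039,24); rows(P,T,0,5)
E
```

```text
t 14.275 tongue [-106.     0.4   44.9] square [ 64.6   0.4 128.4] yaw,-tilt,roll [ 1.000e-02 -2.607e+01  1.600e-01] F [23.27 -0.06 -8.11] M [ 0.11 -3.99  0.08] open 12.8
total rot 2.1 dist 0.0157
[0.4141, -0.032, 0.005, -0.0001, -0.0031, 0.0004, 0.0]
[0.8281, -0.064, 0.0101, -0.0001, -0.0062, 0.0009, 0.0]
[1.2422, -0.0959, 0.0151, -0.0002, -0.0093, 0.0013, 0.0]
[1.6563, -0.1279, 0.0202, -0.0003, -0.0124, 0.0017, 0.0]
[2.0703, -0.1599, 0.0252, -0.0004, -0.0155, 0.0022, 0.0]
```

```bash
python3 - <<'E'
from h import *
P,T=tcpf(-.1185,.038,22); rows(P,T,0,5)
E
```

```text
total rot 4.1 dist 0.0153
[0.8141, -0.0319, 0.0056, -0.0001, -0.0027, 0.0015, 0.0]
[1.6281, -0.0638, 0.0112, -0.0001, -0.0053, 0.003, 0.0]
[2.4422, -0.0957, 0.0168, -0.0002, -0.008, 0.0045, 0.0]
[3.2563, -0.1276, 0.0224, -0.0003, -0.0107, 0.006, 0.0]
[4.0703, -0.1595, 0.028, -0.0004, -0.0134, 0.0075, 0.0]
```

Call:
move_arm([
  [[0.8,0,0,0,-0.013,0.003,0],[1.6,0,0,0,-0.013,0.004,0],[2.4,-0.1,0,-0.0002,-0.0132,0.0055,0],[3.2,-0.1,0,-0.0003,-0.0133,0.0065,0],[4,-0.1,0,-0.0004,-0.0134,0.0075,0]],
])

```text
time: 15.0
eef_pos: [0.5533, 0.1707, 0.0966]
tcp_rot: [0.67, 0.713, 0.151, 0.14]
contact_force: [17.6, 1.6, -4.1]
opening: 0.148
```

```bash
python3 - <<'E'
from h import *
s=get_state(); where(s)
P,T=tcpf(-.119,.037,19); rows(P,T,0,5)
E
```

```text
t 15.0 tongue [-106.4    0.3   44.1] square [ 67.5   0.3 120.6] yaw,-tilt,roll [  0.   -23.74   0.17] F [17.67  0.48 -4.13] M [ 0.08 -3.05  0.04] open 12.7
total rot 4.7 dist 0.0164
[0.948, -0.034, 0.0016, -0.0001, -0.0027, 0.0019, 0.0]
[1.8961, -0.068, 0.0032, -0.0001, -0.0054, 0.0037, 0.0]
[2.8441, -0.1019, 0.0048, -0.0002, -0.0081, 0.0056, 0.0]
[3.7922, -0.1359, 0.0064, -0.0002, -0.0108, 0.0075, 0.0]
[4.7402, -0.1699, 0.0081, -0.0003, -0.0135, 0.0094, 0.0]
```

```bash
python3 - <<'E'
from h import *
P,T=tcpf(-.117,.0375,17); rows(P,T,0,5)
E
```

```text
total rot 6.7 dist 0.0172
[1.348, -0.034, 0.0022, -0.0001, -0.0022, 0.0026, 0.0]
[2.6961, -0.0679, 0.0044, -0.0001, -0.0045, 0.0052, 0.0]
[4.0441, -0.1019, 0.0066, -0.0002, -0.0067, 0.0078, 0.0]
[5.3922, -0.1358, 0.0088, -0.0002, -0.009, 0.0104, 0.0]
[6.7402, -0.1698, 0.011, -0.0003, -0.0112, 0.0131, 0.0]
```

Call:
move_arm([
  [[1.8,0,0,0,-0.012,0.0045,0],[3,0,0,0,-0.012,0.0065,0],[4.3,-0.1,0,-0.0002,-0.0117,0.0088,0],[5.5,-0.1,0,-0.0002,-0.0114,0.011,0],[6.7,-0.2,0,-0.0003,-0.0112,0.013,0]],
])

```text
time: 15.62
eef_pos: [0.5581, 0.171, 0.088]
tcp_rot: [0.676, 0.719, 0.117, 0.11]
contact_force: [13.9, 0.1, -0.6]
opening: 0.151
```

```bash
python3 - <<'E'
from h import *
s=get_state(); where(s)
P,T=tcpf(-.1175,.0365,13); rows(P,T,0,5)
E
```

```text
t 15.625 tongue [-106.1    0.3   43.1] square [ 74.1   0.2 103.4] yaw,-tilt,roll [-1.000e-02 -1.849e+01  6.000e-02] F [13.89 -0.73 -0.63] M [ 0.01 -2.26  0.04] open 12.9
total rot 5.5 dist 0.0168
[1.0989, -0.0112, -0.0018, -0.0001, -0.0024, 0.0024, 0.0]
[2.1977, -0.0225, -0.0037, -0.0001, -0.0048, 0.0047, 0.0]
[3.2966, -0.0337, -0.0055, -0.0002, -0.0071, 0.0071, 0.0]
[4.3954, -0.0449, -0.0073, -0.0002, -0.0095, 0.0095, 0.0]
[5.4943, -0.0561, -0.0091, -0.0003, -0.0119, 0.0118, 0.0]
```

```bash
python3 - <<'E'
from h import *
P,T=tcpf(-.1185,.0365,11); rows(P,T,0,5)
E
```

```text
total rot 7.5 dist 0.0196
[1.4989, -0.0113, -0.0016, -0.0001, -0.0025, 0.003, 0.0]
[2.9977, -0.0225, -0.0033, -0.0001, -0.0051, 0.006, 0.0]
[4.4966, -0.0338, -0.0049, -0.0002, -0.0076, 0.0089, 0.0]
[5.9954, -0.045, -0.0065, -0.0002, -0.0101, 0.0119, 0.0]
[7.4943, -0.0563, -0.0082, -0.0003, -0.0127, 0.0149, 0.0]
```

Call:
move_arm([
  [[2.5,0,0,0,-0.012,0.0065,0],[4,0,0,0,-0.0122,0.009,0],[5.2,0,0,-0.0002,-0.0124,0.011,0],[6.4,0,0,-0.0002,-0.0126,0.013,0],[7.5,0,0,-0.0003,-0.0127,0.015,0]],
])

```text
time: 16.25
eef_pos: [0.562, 0.1712, 0.0783]
tcp_rot: [0.681, 0.724, 0.081, 0.074]
contact_force: [14.2, 1.4, 4.1]
opening: 0.149
```

```bash
python3 - <<'E'
from h import *
s=get_state(); where(s)
P,T=tcpf(-.1185,.036,5); rows(P,T,0,5)
E
```

```text
t 16.25 tongue [-106.4    0.3   42.5] square [79.1  0.2 83.9] yaw,-tilt,roll [ -0.03 -12.6    0.15] F [14.24  0.49  4.12] M [ 0.06 -2.11  0.09] open 12.7
total rot 7.6 dist 0.0203
[1.5207, -0.029, -0.0048, -0.0, -0.0024, 0.0033, 0.0]
[3.0414, -0.0579, -0.0097, -0.0001, -0.0048, 0.0065, 0.0]
[4.5621, -0.0869, -0.0145, -0.0001, -0.0072, 0.0098, 0.0]
[6.0827, -0.1159, -0.0193, -0.0002, -0.0096, 0.0131, 0.0]
[7.6034, -0.1449, -0.0242, -0.0002, -0.012, 0.0164, 0.0]
```

Call:
move_arm([
  [[2.5,0,0,0,-0.0122,0.007,0],[4,0,0,0,-0.0122,0.0095,0],[5.2,-0.1,0,-0.0002,-0.0122,0.0118,0],[6.4,-0.1,0,-0.0002,-0.0122,0.014,0],[7.6,-0.1,0,-0.0002,-0.0122,0.016,0]],
])

```text
time: 16.88
eef_pos: [0.5648, 0.1713, 0.0684]
tcp_rot: [0.684, 0.727, 0.043, 0.039]
contact_force: [14.9, 1.6, 4.9]
opening: 0.151
```

```bash
python3 - <<'E'
from h import *
s=get_state(); where(s)
save('side','side17.png'); save('wrist','wrist17.png')
a=cv2.imread('pics/side17.png')[150:260,260:400]; im=cv2.imread('pics/wrist17.png')
cv2.imwrite('pics/c12.png',np.hstack([cv2.resize(a,(400,314),interpolation=2),cv2.resize(im,(400,314),interpolation=2)]))
P,T=tcpf(-.1185,.0365,1); rows(P,T,0,5)
E
```

```text
t 16.875 tongue [-106.8    0.3   42.1] square [81.9  0.2 63.8] yaw,-tilt,roll [-0.04 -6.58  0.12] F [14.95  0.69  4.9 ] M [-0.01 -1.91  0.04] open 12.9
total rot 5.6 dist 0.0173
[1.113, -0.025, -0.0085, -0.0, -0.0022, 0.0027, 0.0]
[2.2261, -0.0499, -0.017, -0.0001, -0.0045, 0.0053, 0.0]
[3.3391, -0.0749, -0.0255, -0.0001, -0.0067, 0.008, 0.0]
[4.4521, -0.0998, -0.034, -0.0002, -0.0089, 0.0106, 0.0]
[5.5652, -0.1248, -0.0425, -0.0002, -0.0112, 0.0133, 0.0]
```

View pics/c12.png

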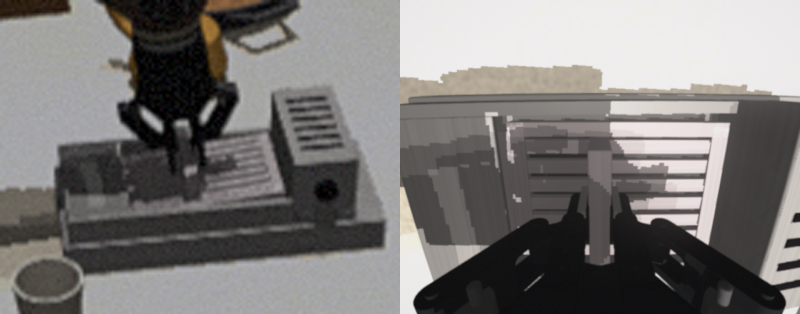

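Call:
move_arm([
  [[2.5,0,0,0,-0.0117,0.0065,0],[4,0,0,0,-0.0117,0.009,0],[5.5,-0.1,0,-0.0001,-0.0117,0.0115,0],[6.7,-0.1,0,-0.0002,-0.0117,0.0138,0],[7.5,-0.1,0,-0.0002,-0.0115,0.0152,0]],
])

```text
time: 17.6
eef_pos: [0.5664, 0.1714, 0.0587]
tcp_rot: [0.686, 0.728, 0.005, 0.003]
contact_force: [14.5, 0.6, 1.6]
opening: 0.152
```

```bash
python3 - <<'E'
from h import *
s=get_state(); where(s)
P,T=tcpf(-.1165,.038,-1); rows(P,T,0,5)
E
```

```text
t 17.6 tongue [-107.4    0.3   42.1] square [82.6  0.  44.3] yaw,-tilt,roll [-0.07 -0.66  0.11] F [14.54 -0.31  1.63] M [ 0.05 -2.17  0.07] open 13.0
total rot 1.7 dist 0.0111
[0.3325, -0.0211, -0.0129, -0.0, -0.0017, 0.0014, 0.0]
[0.6651, -0.0421, -0.0257, -0.0001, -0.0035, 0.0027, 0.0]
[0.9976, -0.0632, -0.0386, -0.0001, -0.0052, 0.0041, 0.0]
[1.3301, -0.0843, -0.0514, -0.0001, -0.007, 0.0054, 0.0]
[1.6627, -0.1053, -0.0643, -0.0002, -0.0087, 0.0068, 0.0]
```

Call:
move_arm([
  [[1.2,0,0,0,-0.0105,0.005,0],[1.5,0,0,0,-0.0105,0.0055,0],[1.8,0,0,0,-0.0105,0.006,0],[2,-0.1,0,0,-0.0105,0.0065,0],[2,-0.1,0,0,-0.0105,0.0065,0]],
])

```text
time: 18.23
eef_pos: [0.5664, 0.1714, 0.0582]
tcp_rot: [0.686, 0.728, 0.002, 0.001]
contact_force: [14.7, 1.2, -0.4]
opening: 0.15
```

```bash
python3 - <<'E'
from h import *
s=get_state(); where(s)
save('side','side18.png'); save('wrist','wrist18.png')
a=cv2.imread('pics/side18.png')[150:260,260:400]; im=cv2.imread('pics/wrist18.png')
cv2.imwrite('pics/c13.png',np.hstack([cv2.resize(a,(400,314),interpolation=2),cv2.resize(im,(400,314),interpolation=2)]))
P,T=tcpf(-.1165,.038,-1); rows(P,T,0,5)
E
```

```text
t 18.225 tongue [-107.5    0.3   42.4] square [82.5  0.1 43. ] yaw,-tilt,roll [-0.07 -0.2   0.07] F [14.73  0.3  -0.41] M [ 0.02 -2.38  0.13] open 12.8
total rot 1.2 dist 0.0108
[0.2414, -0.0139, -0.0145, -0.0, -0.0017, 0.0013, 0.0]
[0.4828, -0.0277, -0.0291, -0.0001, -0.0035, 0.0025, 0.0]
[0.7242, -0.0416, -0.0436, -0.0001, -0.0052, 0.0038, 0.0]
[0.9656, -0.0554, -0.0582, -0.0002, -0.0069, 0.0051, 0.0]
[1.207, -0.0693, -0.0727, -0.0002, -0.0087, 0.0063, 0.0]
```

View pics/c13.png

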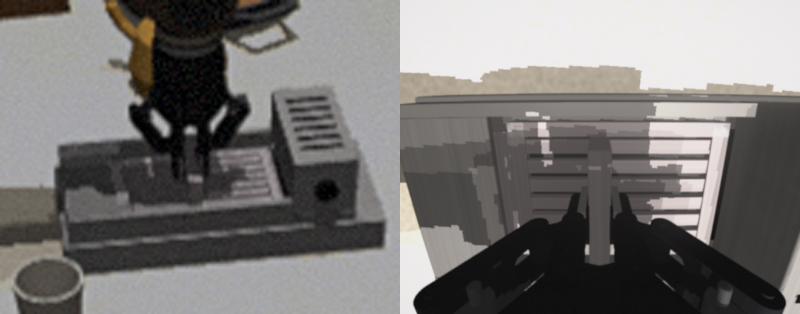

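Call:
move_arm([
  [[1.6,0,0,0,-0.008,0.006,0],[1.5,0,0,0,-0.005,0.006,0],[1.4,0,0,0,-0.0025,0.006,0],[1.3,0,0,0,0,0.006,0],[1.2,0,0,0,0.002,0.006,0]],
])

```text
time: 18.95
eef_pos: [0.5747, 0.1719, 0.0566]
tcp_rot: [0.686, 0.728, -0.0, -0.001]
contact_force: [8.3, 0.7, 0.5]
opening: 0.155
```

```bash
python3 - <<'E'
from h import *
s=get_state(); where(s)
P,T=tcpf(-.097,.040,0); rows(P,T,0,5)
E
```

```text
t 18.95 tongue [-99.3   0.3  41.3] square [90.7  0.1 40.9] yaw,-tilt,roll [-0.07  0.11  0.1 ] F [8.36 0.23 0.46] M [-0.02 -0.96  0.08] open 13.3
total rot 0.2 dist 0.0026
[-0.022, -0.0192, -0.0131, -0.0, 0.0005, 0.0002, 0.0]
[-0.0439, -0.0385, -0.0262, -0.0001, 0.0009, 0.0004, 0.0]
[-0.0659, -0.0577, -0.0393, -0.0001, 0.0014, 0.0007, 0.0]
[-0.0879, -0.077, -0.0523, -0.0002, 0.0018, 0.0009, 0.0]
[-0.1099, -0.0962, -0.0654, -0.0002, 0.0023, 0.0011, 0.0]
```

Call:
move_arm([
  [[0.8,0,0,0,-0.0045,0.004,0],[0.6,0,0,0,-0.0025,0.004,0],[0.4,0,0,0,-0.0005,0.0035,0],[0.2,0,0,0,0.001,0.003,0],[0,0,0,0,0.0025,0.003,0]],
])

```text
time: 19.58
eef_pos: [0.5791, 0.1722, 0.0555]
tcp_rot: [0.685, 0.728, 0.002, 0.0]
contact_force: [1.3, -1.5, 8.5]
opening: 0.147
```

```bash
python3 - <<'E'
from h import *
s=get_state(); where(s)
P,T=tcpf(-.0955,.040,0); rows(P,T,0,5)
E
```

```text
t 19.575 tongue [-94.9   0.3  39.7] square [95.1  0.2 40.2] yaw,-tilt,roll [-0.05 -0.14  0.1 ] F [ 1.2 -1.6  8.5] M [0.05 0.07 0.11] open 12.5
total rot 0.2 dist 0.0006
[0.0287, -0.0202, -0.0095, -0.0, -0.0001, -0.0, 0.0]
[0.0574, -0.0404, -0.0189, -0.0001, -0.0002, -0.0, 0.0]
[0.0861, -0.0605, -0.0284, -0.0001, -0.0004, -0.0, 0.0]
[0.1148, -0.0807, -0.0379, -0.0002, -0.0005, -0.0, 0.0]
[0.1436, -0.1009, -0.0473, -0.0002, -0.0006, -0.0, 0.0]
```

Call:
move_arm([
  [[0,0,0,0,0,-0.001,0],[0,0,0,0,0,-0.001,0.02],[0,0,0,0,0,-0.001,0.035],[0,0,0,0,0,-0.001,0.045],[0,0,0,0,0,-0.001,0.045]],
], force=40)

```text
time: 20.2
eef_pos: [0.5789, 0.1722, 0.0565]
tcp_rot: [0.686, 0.728, 0.001, 0.0]
contact_force: [-0.2, 0.9, 0.2]
opening: 0.527
```

```bash
python3 - <<'E'
from h import *
s=get_state(); where(s)
save('side','side20.png'); save('wrist','wrist20.png')
a=cv2.imread('pics/side20.png')[150:260,260:400]; im=cv2.imread('pics/wrist20.png')
cv2.imwrite('pics/c14.png',np.hstack([cv2.resize(a,(400,314),interpolation=2),cv2.resize(im,(400,314),interpolation=2)]))
E
```

```text
t 20.2 tongue [-95.    0.4  40.8] square [95.   0.2 41.2] yaw,-tilt,roll [-0.05 -0.13  0.1 ] F [-0.11  0.88  0.21] M [-0.03  0.04 -0.04] open 45.0
```

View pics/c14.png

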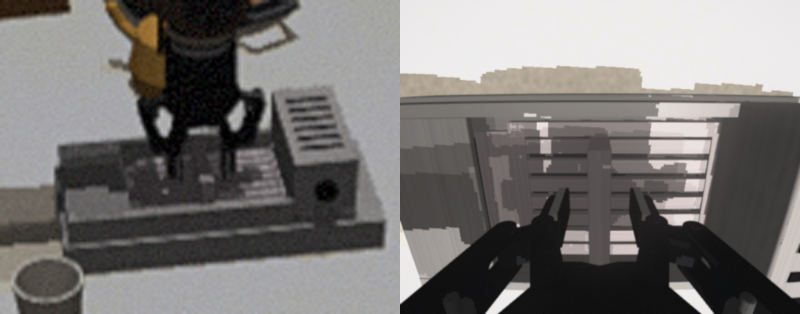

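Released with zero force, and the handle stands free between the fingers. I'll retreat straight up and inspect.

Call:
move_arm([
  [[0,0,0,0,0,-0.01,0.045],[0,0,0,0,0,-0.03,0.045],[0,0,0,0,0,-0.06,0.045],[0,0,0,0,0,-0.1,0.045],[0,0,0,0,0,-0.14,0.045]],
])

```text
time: 20.92
eef_pos: [0.5789, 0.172, 0.1996]
tcp_rot: [0.686, 0.728, 0.002, 0.001]
contact_force: [1.1, 0.6, -0.2]
opening: 0.528
```

Call:
move_arm([
  [[0,0,0,0,-0.01,-0.02,0.06],[0,0,0,0,-0.02,-0.04,0.08],[0,0,0,0,-0.03,-0.05,0.08],[0,0,0,0,-0.03,-0.05,0.08],[0,0,0,0,-0.03,-0.05,0.08]],
])

```text
time: 21.55
eef_pos: [0.5484, 0.17, 0.2488]
tcp_rot: [0.686, 0.728, 0.002, 0.0]
contact_force: [-0.5, 0.0, 0.1]
opening: 0.933
```

```bash
python3 - <<'E'
from h import *
s=get_state(); print(s['time'],s['eef_pos'],s['contact_force'],s['dq'].round(3) if hasattr(s['dq'],'round') else s['dq'])
for c in ['wrist','side','scene']: save(c,c+'21.png')
im=cv2.imread('pics/wrist21.png')
fr=R.from_euler('z',YAW,degrees=True)
# predicted home corners: mid at frame u=0.4mm, w=45mm
mid=ORG+fr.apply([-.0,0,.045])
L=[[-.067,.055,.005],[-.067,-.055,.005],[-.007,.045,.041],[.007,.045,.041],[.007,-.045,.041],[-.007,-.045,.041],[.085,.055,.005],[.085,-.055,.005]]
px=projw(mid+fr.apply(L),s); print(px.round().tolist())
for u in px: cv2.circle(im,tuple(int(v) for v in u.round()),3,(0,0,255),1)
cv2.imwrite('pics/wrist21b.png',im)
for c in ['wrist','side','scene']:
  for q in ['filter_mid','filter_handle','tongue_end','square_end','kettle','cup','jar']:
    r=pinpoint(c,q); print(c,q,[(np.round(d['centre'],1).tolist(),round(d['p'],2)) for d in r[:1]])
a=cv2.imread('pics/side21.png')[150:260,260:400]; b=cv2.imread('pics/scene21.png')[240:395,290:460]
cv2.imwrite('pics/c15.png',np.hstack([cv2.resize(a,(430,338),interpolation=2),cv2.resize(b,(370,338),interpolation=2)]))
E
```

```text
21.55 [0.54844109 0.17002579 0.24878285] [-0.47497837  0.02772177  0.11672644] [-0.001  0.015  0.003 -0.001 -0.001  0.   ]
[[282.0, 158.0], [285.0, 261.0], [344.0, 172.0], [360.0, 172.0], [357.0, 265.0], [342.0, 265.0], [433.0, 158.0], [423.0, 261.0]]
wrist filter_mid [([345.5, 211.4], 0.88)]
wrist filter_handle [([348.1, 216.8], 0.71)]
wrist tongue_end []
wrist square_end [([433.5, 211.1], 0.68)]
wrist kettle [([437.8, 210.4], 0.31)]
wrist cup []
wrist jar [([348.7, 219.2], 0.56)]
side filter_mid [([328.3, 215.4], 0.67)]
side filter_handle [([333.7, 208.9], 0.56)]
side tongue_end [([296.4, 221.5], 0.61)]
side square_end [([362.4, 211.9], 0.74)]
side kettle [([320.5, 179.5], 0.65)]
side cup [([277.4, 264.3], 0.81)]
side jar [([310.8, 393.8], 0.62)]
scene filter_mid [([383.3, 306.4], 0.64)]
scene filter_handle [([387.0, 294.1], 0.93)]
scene tongue_end [([404.4, 286.1], 0.8)]
scene square_end []
scene kettle [([520.0, 372.8], 0.7)]
scene cup [([353.2, 261.1], 0.94)]
scene jar [([189.6, 217.8], 0.83)]
```

View pics/wrist21b.png

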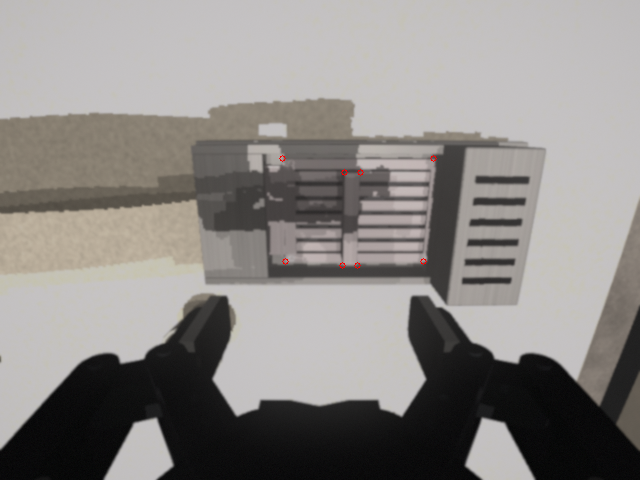

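View pics/c15.png

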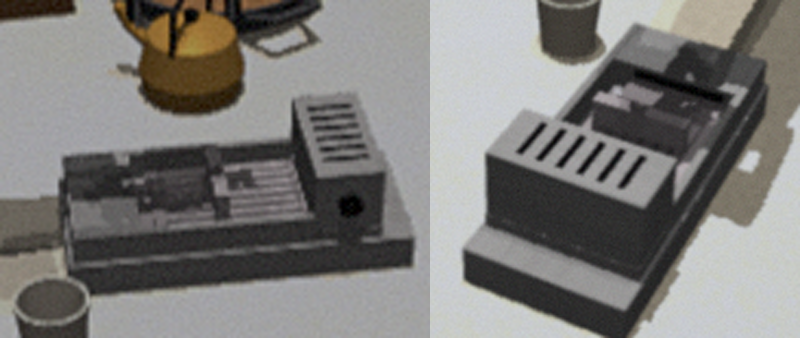

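```bash
python3 - <<'E'
from h import *
s=get_state(); fr=R.from_euler('z',YAW,degrees=True)
P=lambda *a: projw(ORG+fr.apply(np.array(a)),s).round(1).tolist()
print('face lower edge',P([.087,0.03,.053],[.087,-.03,.053]),'lip lower/upper edge',P([-.083,0,.065],[-.083,0,.071]))
print('plate sq top corner if home',P([.0955,.0,.05]),'if not under',P([.083,0,.05]), 'step home',P([-.0665,0,.05]),'handle top edges y0 home',P([-.0065,0,.086],[.0075,0,.086]))
a=cv2.imread('pics/wrist21.png')[135:290,240:460]
cv2.imwrite('pics/c16.png',cv2.resize(a,None,fx=3.6,fy=3.6,interpolation=2))
E
```

```text
face lower edge [[432.8, 183.7], [427.4, 239.7]] lip lower/upper edge [[265.8, 215.0], [264.9, 216.4]]
plate sq top corner if home [[437.1, 211.8]] if not under [[425.4, 211.8]] step home [[283.6, 211.8]] handle top edges y0 home [[343.3, 219.9], [358.1, 219.9]]
```

View pics/c16.png

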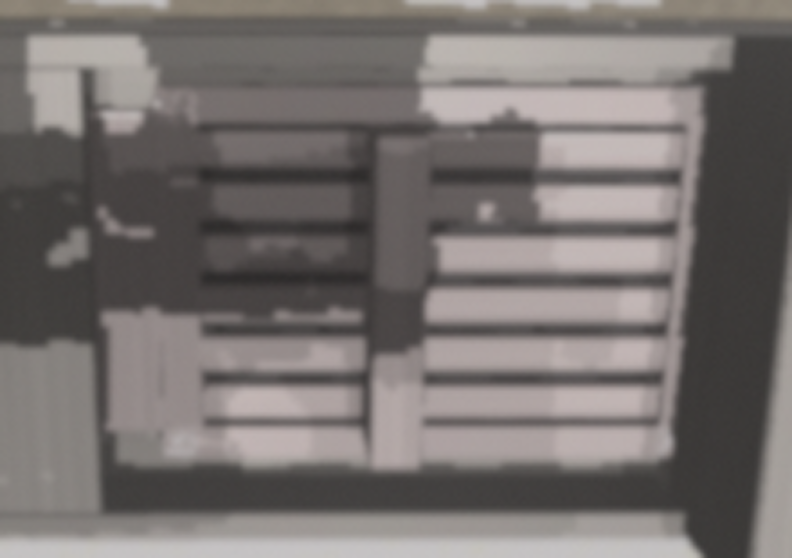

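The wrist zoom puts the handle at columns 343–358, exactly the home prediction. Most of the square-end rail is hidden under the fan box, and the tongue is under the lip. Kettle, cup and jar haven't moved, so I'm handing in.

```bash
python3 - <<'E'
from h import *
print(ticket.sign_off()); print(get_state()['time'])
E
```

```text
the job is handed in; nothing more can be done
None
the job is handed in; nothing more can be done
```

The grease filter is back in the extractor: it lies flat on the ledge with both ends under their lips. I handed the job in at about 22 s of the 64 s allowed.

- **Getting it there:** I took the filter off the rack by its handle and slid the tongue under the near lip at about 30°.
- **Bar and swing:** I felt the sprung bar at 5 N and pushed it to its hard stop, where the force jumped above the spring's 12 N. I held it there at about 14–18 N while swinging the square end down past the fan box. The spring then slid the filter home while I eased off, and I released it with almost no load on the gripper.
- **Last checks:**
  - The tongue end measured −95 mm and the square end +95 mm from the frame's middle, tilted about 0.1°.
  - The handle sat exactly where the final wrist picture should show it if home.
  - The square-end edge was hidden under the fan box.
  - The networks found the kettle, cup and jar within about 2.5 pixels of where they started.
- **Imperfect readings:**
  - The highest push on the extractor was 23 N, briefly, when I found the stop.
  - My height readings were about 2 mm high while the filter was in the hand.
  - The bar's position was only inferred from force and tongue position, because the interface does not report it.
  - In the final pictures the networks missed the tongue in the wrist view and the square end in the scene view. They also gave false kettle and jar hits on the extractor in the wrist view.

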